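Wedge a stone core tight in the sloped sample vice

ROBOT

A 6-joint arm with a two-finger parallel gripper is mounted at the origin on a cart in front of the work surface, level with it; the furniture and walls round the work are solid. World frame = base frame: x ahead of the robot, y to its left, z up, the work surface at z = 0. Lengths are in m, angles in rad, forces in N, time in s.
With the tool pointing down it reaches from about 0.425 to 0.95 m from the base axis. Payload 3.5 kg.
Tool frame: the origin (TCP) lies between the finger pads; the fingertips stand 14 mm ahead of it and the grasp point (between the pads) lies 5 mm behind it; z points along the fingers, y is the direction in which the jaws open and shut (so a half turn about z gives the same grasp; the last joint's range is limited). The gripper opens to 85 mm and grips with 20 to 120 N. Pads are 22 mm wide; open, the fingers measure 114 mm over their backs; the gripper's body (76 mm by 85 mm) begins 54 mm behind the grasp point. The pads swing forward as they close: fully open they stand 13 mm farther back than shut.
Start: joints at [-1.307, 0.286, 1.577, -0, 1.279, -0.15], TCP at [0.271, -0.618, 0.245] pointing down, gripper open.
Joint ranges: [-2.77, 2.77], [-0.9, 2.22], [0.21, 2.48], [-1.53, 4.67], [0.24, 2.81], [-2.84, 2.84]. Speed limits (rad/s): [2.79, 2.79, 3.14, 3.14, 3.14, 3.14].

INTERFACE

Orientations are given as a unit quaternion [x, y, z, w].
In Python, from plant import ctrl gives the robot as it stands. The module is installed in compiled form; this text tells all that it offers.
- The arm moves only by the tool servo_tool, never from a script. Its argument "increments" is text: rows parted by semicolons, each of 7 numbers parted by spaces: the turn, a rotation vector about the tool's x, y, z in rad, then the shift along the tool's x, y, z in cm, then the finger opening in cm, from 0 to 8.54. In form: ax ay az dx dy dz claw; .... A call has 1 to 10 rows; each row is the pose to reach, as a shift and turn from the pose commanded when the call began, along the tool's axes at that moment; what a row does not reach only later rows make up. A row lasts 1/12 s, in which the tool goes at most 41.7 mm and 7.16 degrees, less where a joint would pass 70% of its speed; a pose out of reach is approached as far as the arm can. A call with a gripper value outside its range is refused whole. The fingers move at their own pace and stop on an object; "grip_force" is the grip in N (left out, the last holds). Time passes only in rows, so rows that repeat a pose let the fingers close. It gives the time, the measured TCP pose, the force and the opening at its end, in the units of the state.
- ctrl.get_state(): the state, without advancing time (a new reading comes with each control period).
- ctrl.read_camera(name): name is "scene" or "side" or "wrist"; returns (picture, depth): 400x640x3 uint8, red, green, blue; 400x640 float32, m along the optical axis (not along the pixel's ray), 0 where there is no reading.
- ctrl.camera_info(name): a dict with "camera_matrix" (3x3 intrinsics, pixels), "world_to_cam" (4x4, takes a point from world to camera coordinates). Camera axes: x right, y down, z forward; pixel columns grow to the right and rows downward; lengths in m; the calibration is good to about 2 mm. A picture is of the moment at which its call begins: read the wrist's pose just before it. camera_info takes no time and is no camera call; for the wrist camera it gives the pose at the moment of the call.
- ctrl.sign_off(): hands the job in, once; it reports no verdict.
The state is a dict: "time": time; "qpos": joint angles; "dq": joint speeds; "joint_efforts": joint torques, N m; "eef_pos": TCP position; "tcp_rot": TCP orientation; "contact_force": force on the tool from outside, world axes, zero at the start; "wrist_torque": the same for the moment, N m; "opening": opening from 0.0 (shut) to 1.0 (fully open).
Only numpy, scipy, OpenCV 4.12 (cv2) and the standard library are available. Lean on these libraries where they do the work, as an engineer would, in place of code of your own. Each camera call takes 0.05 s, during which the arm holds its last target.

TASK

The stone core block in the sloped vice is still loose. Start the orange wedge by hand, thin end first and lying flat on the vice's sloping bed, straight face up the slope, only its first two or three centimetres into the channel behind the steel jaw, and let go; then take the mallet and drive the wedge in with several short taps of about a centimetre, drawing the mallet clear between taps, until it stops advancing and the jaw holds the core tight. Drive it with the mallet only, not with the hand; finally lay the mallet back down on the green mat, and leave the other things on the bench where they are.

Things in the scene. Friction and masses are not known exactly. Their poses are not given: they have to be found in the camera images.
- vice: Fixed vice: grey base 160 x 120 mm, aluminium bed sloping up at 25 deg towards the vice's +x, blue fences across it. Origin on the bench, frame level, z up. Bed coordinates u (up the slope), y, n (square to the bed): x = u*cos25 - n*sin25, z = 0.080 + u*sin25 + n*cos25 in m. The wedge is driven towards the vice's -y. Nothing hangs above it
- channel_mouth (a point): Middle of the wedge channel's mouth, on the bed (u = 18.5 mm, n = 0, y = +40 mm); axes those of the vice (level). Channel: between the upper fence (30 mm high, face at u = 35 mm, y -55 to +40 mm) and the jaw (29 mm high, y -20 to +40 mm), whose back face is slanted like the wedge: 20 mm wide at the mouth, narrowing inwards by 20 mm in 70 mm
- tongue (a point): Middle of the tongue, the channel's bed running on out of the mouth to y = +103 mm, u = -7 to 45 mm (this point: u = 18.5 mm, n = 0, y = +70 mm); axes those of the vice. Along its lower edge (u = -7.5 to -1.5 mm) a lip 5 mm high keeps a wedge laid on it from sliding down the slope; otherwise it is open above and at its sides
- jaw (a joint): Slide of the steel jaw down the slope, m: 0 = sprung back (start), meets the core at about 0.006. Return spring 2 to 4 N. The wedge meets the jaw when its tip is about 42 mm inside the mouth, and the jaw meets the core at about 63 mm; in between the wedge takes a few newtons, then it stops. A last tap of 10 to 15 N makes it tight, and it stays so by friction
- core: Pale stone core block 40 x 80 x 32 mm (0.25 kg), lying loose in the vice between the jaw and the lower fence (22 mm high, face at u = -58 mm); origin at the middle of its underside (its frame is level although the block lies at 25 deg)
- wedge_head (a point): Orange plastic wedge, 105 mm long, 32 mm high, 80 g, slippery: its centre of the parallel-sided head (half-way up, 16 mm above the underside). Wedge axes: x towards the thin tip, y towards the straight face, z up. Head: 35 mm long (x = -17.5 to +17.5 mm from this point), 30 mm wide (y = +-15 mm): grasp it across y. From the head the wedge tapers over 70 mm from 28 to 8 mm, all of it on the -y side; the face at y = +15 mm is straight
- wedge_tip (a point): Middle of the wedge's thin tip face (87.5 mm from wedge_head along the wedge's x, and 11 mm along y), same axes. The driven end is 105 mm behind this along x
- mat: Fixed green rubber mat 210 x 130 x 3 mm (x, y, z), origin under its middle; the mallet lies on it
- mallet_grip (a point): Point on the mallet's wooden handle to grasp across (handle 18 mm wide in y, 20 mm high, axis 15 mm above the mallet's underside), 52 mm from the head's centre. Mallet axes: x along the handle towards the head, y along the head, z up as it lies. 0.2 kg, balanced about 30 mm from the head's centre
- mallet_head (a point): Centre of the mallet's head: a round bar 30 mm thick and 76 mm long along the mallet's y with a white face at each end (38 mm from this point); the handle runs to x = -135 mm and ends in a square knob 30 mm wide. Same axes as mallet_grip
- vial: Glass vial with white cap, 27 mm wide, 72 mm high; origin under its middle; leave alone
- beaker: Empty beaker, 58 mm wide, 70 mm high; origin under its middle; leave alone
- slide_box: Small white and red carton 34 x 82 x 30 mm; origin under its middle; leave alone
- tape_roll: Yellow roll of tape, 59 mm wide, 19 mm high, lying flat; origin under its middle; leave alone
- strips_box: Small white and ochre carton 30 x 66 x 22 mm; origin under its middle; leave alone
Things that resemble listed ones, but are neither listed nor needed, are in the scene too. Leave any pink or turquoise look-alike of the core alone.

How it is judged:
By the outcome, as a careful person would: the job done as asked, in the order asked, and still so for the second after the job is handed in, with the robot touching nothing.
It also fails if it takes over 64 s, if anything falls off the work surface, if the arm or the gripper's body presses on something with over 40 N, if the wrist force passes 120 N, or if a joint passes its speed limit or range.

## Working session

There is one attempt and no reset: what is moved stays moved. The work goes in short steps, Python scripts to look and compute and a tool call to move; the robot and the scene stay as the last step left them, time stands still between calls to the robot, and variables do not carry over. Pictures are saved under pics/ and viewed, and the job is handed in when it is done.

Besides the shell and the picture viewer there is one more tool, called after ">>>" in YAML: its name, and indented under it one key for each argument. servo_tool: Moves the arm, as the interface text tells. Its arguments: {"type":"object","properties":{"increments":{"type":"string"},"grip_force":{"type":"number"}},"required":["increments"]}

```bash
mkdir -p pics
cat > h.py <<'E'
import numpy as np, cv2
from plant import ctrl
from scipy.spatial.transform import Rotation as R
def snap(n,fn=None):
    ci=ctrl.camera_info(n); p,d=ctrl.read_camera(n)
    np.savez('last_%s.npz'%n,p=p,d=d,K=ci['camera_matrix'],T=ci['world_to_cam'])
    if fn: cv2.imwrite('pics/'+fn,cv2.cvtColor(p,cv2.COLOR_RGB2BGR))
    return p,d,np.array(ci['camera_matrix']),np.array(ci['world_to_cam'])
def load(n):
    z=np.load('last_%s.npz'%n); return z['p'],z['d'],z['K'],z['T']
def pts(u,v,d,K,T):
    u=np.asarray(u,float);v=np.asarray(v,float)
    c=np.stack([(u-K[0,2])/K[0,0]*d,(v-K[1,2])/K[1,1]*d,d],-1)
    return (c-T[:3,3])@T[:3,:3]
def ray(u,v,K,T):
    o=-T[:3,:3].T@T[:3,3]; c=np.array([(u-K[0,2])/K[0,0],(v-K[1,2])/K[1,1],1.]); return o,T[:3,:3].T@c
def onz(u,v,z,K,T):
    o,r=ray(u,v,K,T); return o+r*(z-o[2])/r[2]
def proj(P,K,T):
    P=np.atleast_2d(P); c=P@T[:3,:3].T+T[:3,3]; return np.stack([K[0,0]*c[:,0]/c[:,2]+K[0,2],K[1,1]*c[:,1]/c[:,2]+K[1,2]],-1)
E
python3 - <<'E'
from h import *
for n in ['scene','side','wrist']:
    p,d,K,T=snap(n,n+'0.png'); print(n,K.tolist(),(-T[:3,:3].T@T[:3,3]).round(3),T[2,:3].round(3))
s=ctrl.get_state(); print({k:np.round(v,3).tolist() for k,v in s.items()})
E
```

```text
scene [[443.4120874032709, 0.0, 312.52950953284636], [0.0, 443.4120874032709, 197.51984990319787], [0.0, 0.0, 1.0]] [-0.47  -0.73   0.968] [ 0.681  0.461 -0.57 ]
side [[427.95974291710974, 0.0, 315.3586731930556], [0.0, 427.95974291710974, 194.94385310583948], [0.0, 0.0, 1.0]] [-0.411  0.611  0.8  ] [ 0.733 -0.454 -0.507]
wrist [[354.7453966038003, 0.0, 322.1914374393732], [0.0, 354.7453966038003, 195.97453889754138], [0.0, 0.0, 1.0]] [ 0.336 -0.588  0.373] [-0.26  -0.112 -0.959]
{'time': 0.15, 'qpos': [-1.307, 0.287, 1.578, -0.0, 1.279, -0.15], 'dq': [0.001, -0.003, -0.004, -0.001, -0.001, 0.001], 'joint_efforts': [0.002, -40.66, -29.314, -0.0, 0.004, -0.0], 'eef_pos': [0.271, -0.618, 0.244], 'tcp_rot': [0.979, 0.205, -0.0, -0.001], 'contact_force': [0.122, 1.04, 0.064], 'wrist_torque': [-0.035, 0.033, -0.005], 'opening': 0.997}
```

View pics/scene0.png

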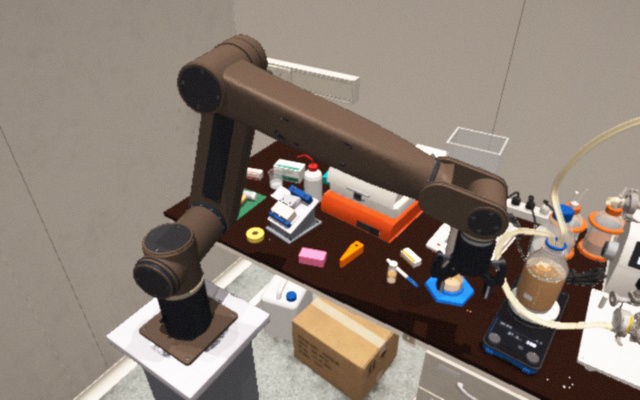

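View pics/side0.png

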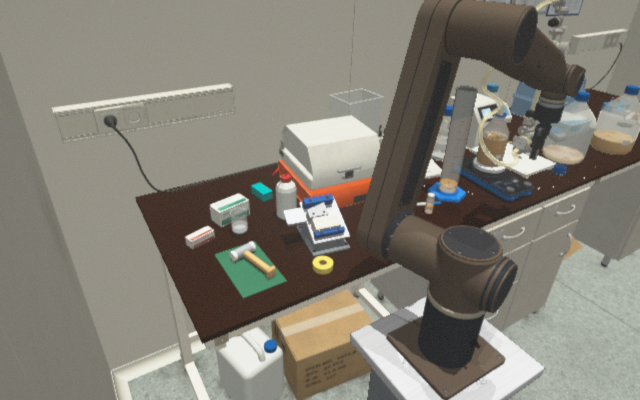

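View pics/wrist0.png

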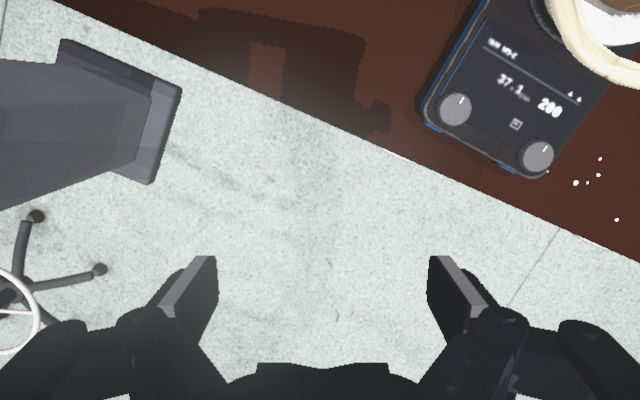

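Run:
```python
from h import *
def crop(n,x0,y0,x1,y1,s,fn):
    p=load(n)[0][y0:y1,x0:x1]; cv2.imwrite('pics/'+fn,cv2.cvtColor(cv2.resize(p,None,fx=s,fy=s,interpolation=cv2.INTER_CUBIC),cv2.COLOR_RGB2BGR))
crop('scene',230,170,430,290,4,'c1.png'); crop('side',180,170,360,300,4,'c2.png')
p,d,K,T=load('scene')
for u,v in [(351,253),(345,262),(360,244),(313,257),(290,210),(410,257),(255,235)]:
    print(u,v,pts(u,v,d[v,u],K,T).round(3))
p,d,K,T=load('side')
print('side')
for u,v in [(245,250),(262,264),(230,263),(322,264),(325,225),(318,212),(295,214),(240,227),(200,237)]:
    print(u,v,pts(u,v,d[v,u],K,T).round(3))
```

```text
351 253 [ 0.464 -0.242  0.028]
345 262 [ 0.433 -0.239  0.013]
360 244 [ 0.515 -0.246  0.031]
313 257 [ 0.381 -0.153  0.03 ]
290 210 [ 0.466 -0.006  0.1  ]
410 257 [ 0.558 -0.401  0.02 ]
255 235 [0.378 0.079 0.016]
side
245 250 [0.532 0.262 0.03 ]
262 264 [0.452 0.246 0.029]
230 263 [0.527 0.312 0.006]
322 264 [0.377 0.095 0.02 ]
325 225 [0.456 0.038 0.087]
318 212 [0.503 0.034 0.105]
295 214 [0.546 0.089 0.091]
240 227 [0.653 0.228 0.026]
200 237 [0.659 0.354 0.029]
```

View pics/c1.png

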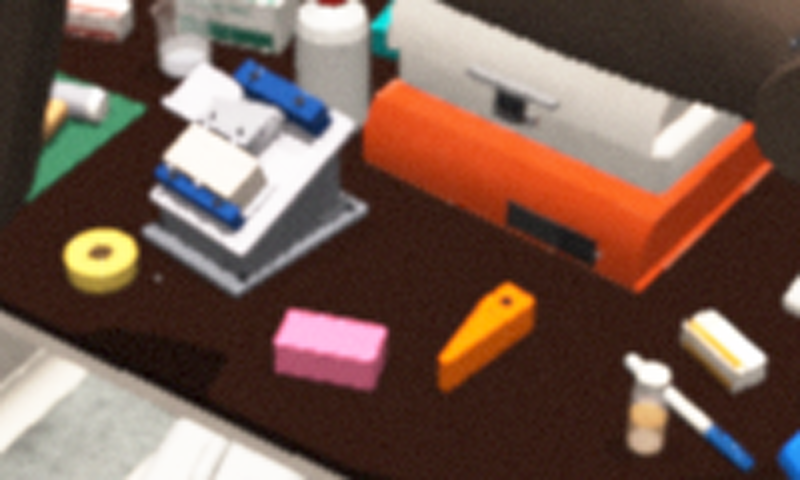

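View pics/c2.png

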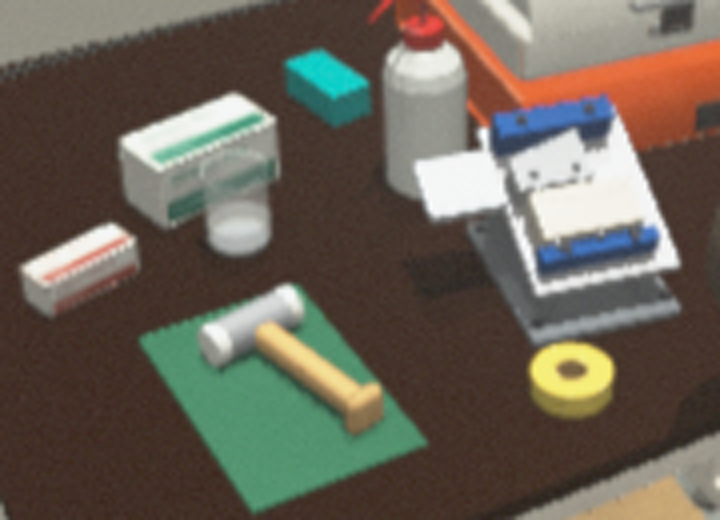

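```bash
cat >> h.py <<'E'
def maskpts(n,lo,hi,roi=None,zr=None,data=None):
    p,d,K,T=data if data is not None else load(n)
    hsv=cv2.cvtColor(p,cv2.COLOR_RGB2HSV); m=cv2.inRange(hsv,np.array(lo),np.array(hi))
    if roi: mm=np.zeros_like(m); x0,y0,x1,y1=roi; mm[y0:y1,x0:x1]=m[y0:y1,x0:x1]; m=mm
    v,u=np.nonzero((m>0)&(d>0)); P=pts(u,v,d[v,u],K,T)
    if zr is not None:
        k=(P[:,2]>zr[0])&(P[:,2]<zr[1]); P=P[k];u=u[k];v=v[k]
    return P,np.stack([u,v],-1),m
E
python3 - <<'E'
from h import *
P,uv,m=maskpts('scene',(8,150,120),(25,255,255),(330,235,375,270))
print(len(P),P.min(0),P.max(0)); T=P[P[:,2]>.024]; print(cv2.minAreaRect((T[:,:2]*1000).astype(np.float32)))
for a in np.arange(.42,.54,.01):
    s=T[abs(T[:,0]-a)<.005]
    if len(s): print(a.round(2),s[:,1].min().round(3),s[:,1].max().round(3),s[:,2].max().round(3))
# green mat side
P,uv,m=maskpts('side',(65,80,40),(90,255,200),(205,230,290,300))
r=cv2.minAreaRect((P[:,:2]*1000).astype(np.float32)); print('mat',r)
P,uv,m=maskpts('side',(10,80,120),(25,220,255),(240,245,285,290)); print('handle',cv2.minAreaRect((P[:,:2]*1000).astype(np.float32)),P.mean(0))
# blue fences
for n,roi in (('scene',(260,180,320,230)),('side',(295,190,350,245))):
    P,uv,m=maskpts(n,(100,120,60),(125,255,255),roi)
    for nm,k in (('up',P[:,2]>.12),('lo',P[:,2]<.11)):
        print(n,nm,k.sum(),cv2.minAreaRect((P[k][:,:2]*1000).astype(np.float32)),P[k].mean(0))
E
```

```text
346 [ 0.41565118 -0.2560638  -0.00314494] [ 0.56119451 -0.20066313  0.03708639]
((471.0, -236.2717742919922), (31.415782928466797, 108.28192138671875), 84.42726135253906)
0.42 -0.238 -0.227 0.034
0.43 -0.24 -0.227 0.034
0.44 -0.241 -0.226 0.034
0.45 -0.243 -0.226 0.034
0.46 -0.244 -0.226 0.034
0.47 -0.247 -0.225 0.033
0.48 -0.249 -0.223 0.034
0.49 -0.254 -0.222 0.036
0.5 -0.254 -0.225 0.037
0.51 -0.256 -0.224 0.033
0.52 -0.255 -0.226 0.033
0.53 -0.237 -0.237 0.028
mat ((487.6763000488281, 270.8473815917969), (211.93470764160156, 130.42494201660156), 0.8793659806251526)
handle ((472.3119812011719, 250.4814910888672), (120.42057037353516, 26.309154510498047), 16.324159622192383) [0.46070066 0.24736457 0.02519514]
scene up 118 ((538.9888916015625, 7.587848663330078), (95.78549194335938, 22.014448165893555), 82.4941177368164) [0.53844169 0.00536712 0.12556271]
scene lo 113 ((582.777099609375, 53.43424987792969), (339.9200744628906, 135.8391876220703), 22.1007137298584) [0.46996854 0.0270877  0.06612577]
side up 129 ((538.1372680664062, 13.588737487792969), (90.10780334472656, 21.69303321838379), 75.69058990478516) [0.53718841 0.01517489 0.12595995]
side lo 98 ((442.96087646484375, 30.826696395874023), (88.56507873535156, 14.029385566711426), 79.0517349243164) [0.44292317 0.03283875 0.07098309]
```

```bash
cat >> h.py <<'E'
def to(pos,Rt,cmd=None):
    """increments from commanded pose (pos,R) to target"""
    s=ctrl.get_state()
    p0,R0=(np.array(s['eef_pos']),R.from_quat(s['tcp_rot'])) if cmd is None else cmd
    rv=(R0.inv()*Rt).as_rotvec(); dp=R0.inv().apply(np.array(pos)-p0)*100
    print('turn',rv.round(3),'shift cm',dp.round(2), 'steps', max(np.linalg.norm(rv)/.125,np.linalg.norm(dp)/4.17).round(1)); return rv,dp
def down(yaw):
    return R.from_matrix(np.array([[np.cos(yaw),np.sin(yaw),0],[np.sin(yaw),-np.cos(yaw),0],[0,0,-1]]))
E
python3 - <<'E'
from h import *
p,d,K,T=load('scene')
for u,v in [(450,290),(440,285),(467,285),(455,270),(392,270)]: print(u,v,d[v,u],pts(u,v,d[v,u],K,T).round(3),onz(u,v,0,K,T).round(3))
p,d,K,T=load('side')
for u,v in [(447,190),(462,100),(450,180),(430,200)]: print(u,v,d[v,u],pts(u,v,d[v,u],K,T).round(3),onz(u,v,0,K,T).round(3))
to([.47,-.24,.26],down(0))
E
```

```text
450 290 0.0 [-0.47  -0.73   0.968] [ 0.511 -0.55   0.   ]
440 285 0.95941293 [ 0.246 -0.576  0.264] [ 0.514 -0.519 -0.   ]
467 285 1.302751 [ 0.546 -0.587  0.011] [ 0.558 -0.585  0.   ]
455 270 0.9169335 [ 0.246 -0.599  0.321] [ 0.6   -0.534  0.   ]
392 270 1.292613 [ 0.437 -0.393  0.057] [ 0.494 -0.372  0.   ]
447 190 1.5726086 [ 0.499 -0.521  0.027] [ 0.531 -0.561  0.   ]
462 100 1.4028636 [ 0.505 -0.515  0.366] [ 1.278 -1.463  0.   ]
450 180 1.5461268 [ 0.494 -0.521  0.072] [ 0.583 -0.632  0.   ]
430 200 1.4521068 [ 0.444 -0.377  0.056] [ 0.508 -0.451  0.   ]
turn [-0.002  0.     0.414] shift cm [ 33.37 -26.58  -1.52] steps 10.2
```

>>> servo_tool:
  increments: "0 0 0.1 4 -4 0 8.5; 0 0 0.2 10 -10 0 8.5; 0 0 0.3 15 -15 0 8.5; 0 0 0.414 20 -18 0 8.5; 0 0 0.414 25 -22 0 8.5; 0 0 0.414 33.4 -26.6 -1 8.5; 0 0 0.414 33.4 -26.6 -1 8.5; 0 0 0.414 33.4 -26.6 -1 8.5; 0 0 0.414 33.4 -26.6 -1 8.5; 0 0 0.414 33.4 -26.6 -1 8.5"

```text
time: 0.98
eef_pos: [0.4645, -0.2482, 0.2547]
tcp_rot: [1.0, -0.0, -0.0, -0.0]
contact_force: [0.4, 0.7, 0.5]
opening: 0.997
```

Run:
```python
from h import *
p,d,K,T=snap('wrist','w1.png')
P,uv,m=maskpts('wrist',(8,150,120),(25,255,255)); print(len(P),P.min(0),P.max(0))
s=ctrl.get_state(); print(s['time'],s['eef_pos'],s['tcp_rot'],s['qpos'])
```

```text
5285 [ 0.40410603 -0.42023784 -0.00182461] [ 0.61720199 -0.0992856   0.0641648 ]
1.0333 [ 0.46766713 -0.24234076  0.25518519] [ 0.99999278  0.00249974  0.00161102 -0.00236581] [-0.67344383 -0.0515849   1.92860822  0.00598464  1.26502118  0.89055012]
```

View pics/w1.png

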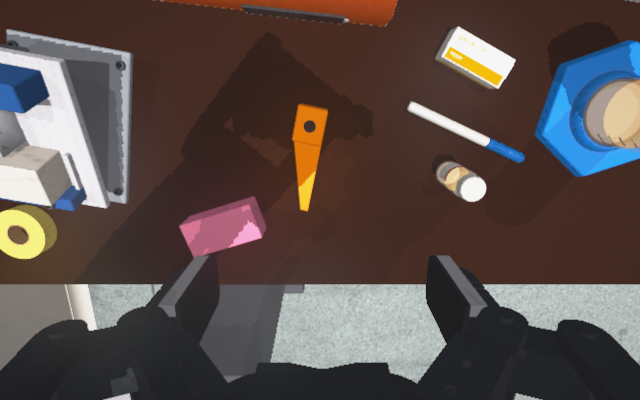

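Run:
```python
from h import *
p,d,K,T=load('wrist')
c=cv2.resize(p[90:225,250:370],None,fx=4,fy=4,interpolation=cv2.INTER_CUBIC); cv2.imwrite('pics/w1c.png',cv2.cvtColor(c,cv2.COLOR_RGB2BGR))
P,uv,m=maskpts('wrist',(8,150,100),(30,255,255),(280,95,340,220))
cn=max(cv2.findContours(m,cv2.RETR_EXTERNAL,cv2.CHAIN_APPROX_NONE)[0],key=cv2.contourArea)
ap=cv2.approxPolyDP(cn,2.5,True)[:,0]; print(ap.tolist())
for a in ap: print(a, onz(a[0],a[1],.032,K,T).round(4), d[a[1],a[0]])
```

```text
[[301, 103], [297, 106], [292, 140], [299, 208], [307, 211], [327, 109]]
[301 103] [ 0.5245 -0.227   0.032 ] 0.3566326
[297 106] [ 0.5217 -0.2231  0.032 ] 0.3732287
[292 140] [ 0.4891 -0.2175  0.032 ] 0.38368827
[299 208] [ 0.4184 -0.2231  0.032 ] 0.40207726
[307 211] [ 0.4151 -0.2314  0.032 ] 0.40526175
[327 109] [ 0.5189 -0.2519  0.032 ] 0.3561568
```

View pics/w1c.png

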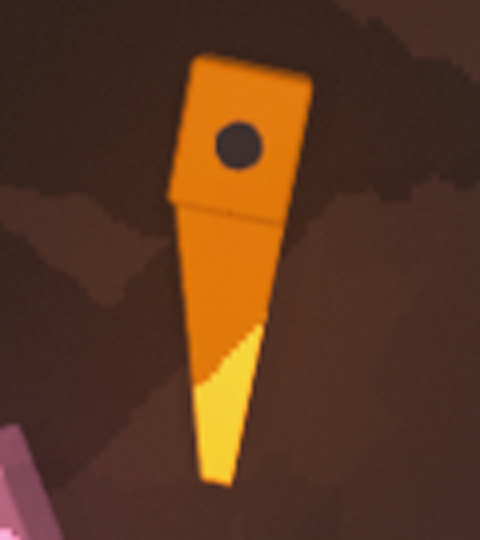

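Run:
```python
from h import *
s=ctrl.get_state(); p,d,K,T=snap('wrist'); s2=ctrl.get_state(); print(s['eef_pos'],s2['eef_pos'],s2['tcp_rot'])
hsv=cv2.cvtColor(p,cv2.COLOR_RGB2HSV)
m=cv2.inRange(hsv,np.array((8,150,100)),np.array((30,255,255)));mm=m*0;mm[60:240,250:370]=m[60:240,250:370]
v,u=np.nonzero((mm>0)); 
cn=max(cv2.findContours(mm,cv2.RETR_EXTERNAL,cv2.CHAIN_APPROX_NONE)[0],key=cv2.contourArea)[:,0]
W=np.array([onz(a+0.0,b+0.0,.032,K,T)[:2] for a,b in cn])*1000
hull=cv2.convexHull(W.astype(np.float32)); ap=cv2.approxPolyDP(hull,3.0,True)[:,0]; print(ap.round(1).tolist())
# straight edge fit : points with y<median line
best=None
e=max(range(len(ap)),key=lambda i:np.linalg.norm(ap[i]-ap[i-1])); a,b=ap[e-1],ap[e]; t=(b-a)/np.linalg.norm(b-a)
n=np.array([-t[1],t[0]]); k=(abs((W-a)@n)<1.5)&((W-a)@t>8)&((W-a)@t<np.linalg.norm(b-a)-8)
l=cv2.fitLine(W[k].astype(np.float32),cv2.DIST_L2,0,.01,.01).ravel(); print(l,np.degrees(np.arctan2(l[1],l[0])),k.sum())
t=l[:2]*(-1 if l[0]>0 else 1); n=np.array([-t[1],t[0]]) # n = wedge y
q=(W-l[2:])@t; print('along',q.min(),q.max(),'len',q.max()-q.min()); r=(W-l[2:])@n; print('across',r.min(),r.max())
head=l[2:]+t*((q.min()+q.max())/2-35)-15*n; print('head',head,'yaw of wedge x',np.degrees(np.arctan2(t[1],t[0])))
```

```text
[ 0.46766713 -0.24234076  0.25518519] [ 0.46617839 -0.24549606  0.25500893] [ 9.99993543e-01  3.47979742e-03  5.85451194e-04 -6.79451710e-04]
[[524.5, -226.39999389648438], [488.79998779296875, -217.3000030517578], [416.5, -223.6999969482422], [415.3999938964844, -232.10000610351562], [517.2000122070312, -252.60000610351562]]
[ 9.7970295e-01 -2.0045486e-01  4.6733826e+02 -2.4242386e+02] -11.56356 83
along -53.10271768126976 53.780631940047314 len 106.88334962131708
across -30.01342726555916 0.5225400792704985
head [ 504.30260559 -234.67628893] yaw of wedge x 168.43643
```

>>> servo_tool:
  increments: "0 0 0 2 -4 -3 8.5; 0 0 0 4 -8 -4.5 8.5; 0 0 0 7 -12 -4.5 8.5; 0 0 0 7 -36 -4.5 8.5; 0 0 0 7 -36 -4.5 8.5; 0 0 0 7 -36 -4.5 8.5; 0 0 0 7 -36 -4.5 8.5; 0 0 0 7 -36 -4.5 8.5; 0 0 0 7 -36 -4.5 8.5; 0 0 0 7 -36 -4.5 8.5"

```text
time: 1.92
eef_pos: [0.5336, 0.1138, 0.2996]
tcp_rot: [1.0, 0.002, -0.0, -0.001]
contact_force: [-0.7, -0.2, -0.1]
opening: 0.999
```

>>> servo_tool:
  increments: "0 0 0 0 0 0 8.5; 0 0 0 0 0 0 8.5; 0 0 0 0 0 0 8.5"

```text
time: 2.17
eef_pos: [0.5342, 0.1083, 0.2995]
tcp_rot: [1.0, -0.001, -0.0, 0.0]
contact_force: [0.5, -1.0, 0.0]
opening: 0.995
```

Run:
```python
from h import *
s=ctrl.get_state();print(s['dq'])
p,d,K,T=snap('wrist','w2.png')
s=ctrl.get_state(); print(s['time'],s['eef_pos'],s['tcp_rot'],s['qpos'])
```

```text
[-0.01424738 -0.00206017  0.00018279  0.00333681 -0.00115893  0.0050637 ]
2.2167 [0.53426106 0.10802742 0.29955913] [ 9.99999262e-01 -1.15667688e-03 -2.10436124e-04  3.06389716e-04] [ 1.35895708e-02 -3.97792312e-02  1.83608389e+00 -6.22200759e-04
  1.34571790e+00  1.58683825e+00]
```

View pics/w2.png

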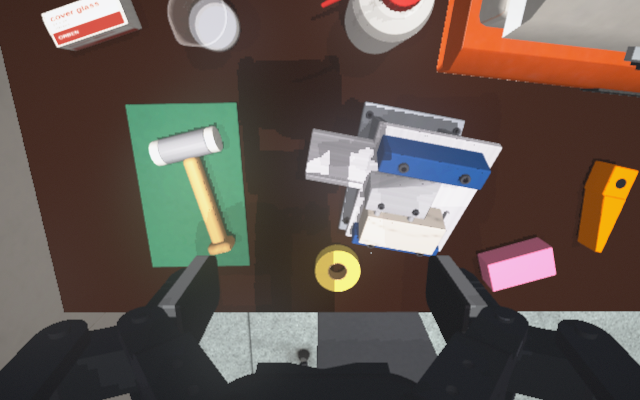

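Run:
```python
from h import *
p,d,K,T=load('wrist')
c=cv2.resize(p[95:260,300:505],None,fx=3.9,fy=3.6,interpolation=cv2.INTER_CUBIC); c=cv2.resize(p[95:245,300:500],None,fx=4,fy=4,interpolation=cv2.INTER_CUBIC); cv2.imwrite('pics/w2c.png',cv2.cvtColor(c,cv2.COLOR_RGB2BGR))
```

```text
(no output)
```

View pics/w2c.png

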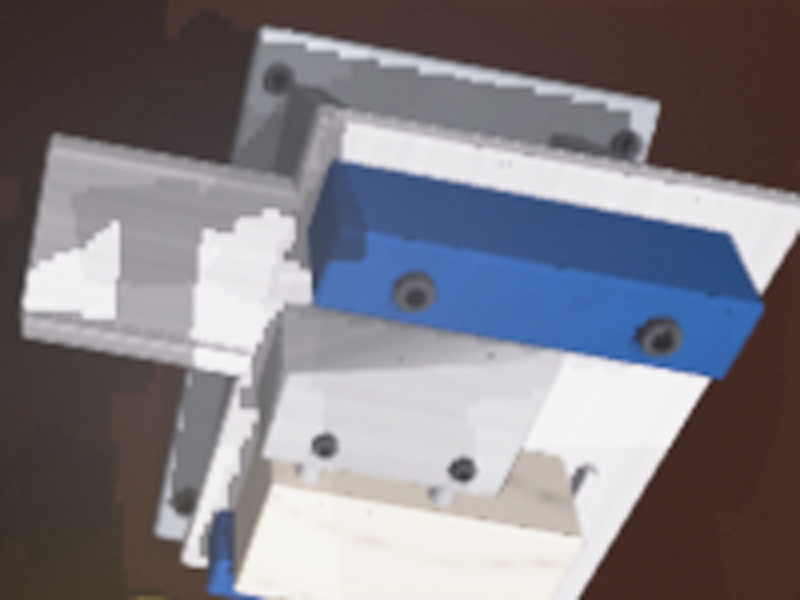

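```bash
cat > vice.py <<'E'
from h import *
c25,s25=np.cos(np.radians(25)),np.sin(np.radians(25))
def bed(u,y,n): return np.array([u*c25-n*s25,y,.08+u*s25+n*c25])
def fit(obs,K,T):
    """obs: list of (u,y,n,(px,py)); returns x,y,yaw"""
    A=np.array([bed(*o[:3]) for o in obs]); W=np.array([onz(*o[3],a[2],K,T) for o,a in zip(obs,A)])
    a0=A[:,:2]-A[:,:2].mean(0); w0=W[:,:2]-W[:,:2].mean(0)
    th=np.arctan2((a0[:,0]*w0[:,1]-a0[:,1]*w0[:,0]).sum(),(a0*w0).sum()); Rm=np.array([[np.cos(th),-np.sin(th)],[np.sin(th),np.cos(th)]])
    t=W[:,:2].mean(0)-Rm@A[:,:2].mean(0); res=W[:,:2]-(A[:,:2]@Rm.T+t); print('res mm',(res*1000).round(1).tolist()); return t[0],t[1],th
E
python3 - <<'E'
from vice import *
p,d,K,T=load('wrist')
f=lambda a,b:(300+a/4-.4,95+b/4-.4)
obs=[(.035,.040,.030,f(313,306)),(.035,-.055,.030,f(722,379)),(.045,.103,0,f(52,135))]
x,y,th=fit(obs,K,T); print(x,y,np.degrees(th))
# project predicted points
Rz=R.from_euler('z',th)
for o in [(.035,.04,.03),(.035,-.055,.03),(.045,.103,0),(-.0075,.103,.005),(-.0075,.103,0),(-.007,.06,0)]:
    q=proj(Rz.apply(bed(*o))+[x,y,0],K,T)[0]; print(o,((q-[300,95]+.4)*4).round(0))
# base plate corners
for a in [(262,28),(658,103),(157,535)]:
    print(onz(*f(*a),.008,K,T).round(4))
for o in [(.08,.06,.008),(.08,-.06,.008),(-.08,.06,.008)]: 
    q=proj(Rz.apply(o)+[x,y,0],K,T)[0]; print(o,((q-[300,95]+.4)*4).round(0), (Rz.apply(o)+[x,y,0]).round(4))
s=ctrl.get_state(); print(s['eef_pos'])
E
```

```text
res mm [[-1.0, -0.3], [0.5, 0.5], [0.5, -0.1]]
0.5118902294766247 0.0246718698822336 -11.11101277320601
(0.035, 0.04, 0.03) [312. 302.]
(0.035, -0.055, 0.03) [724. 381.]
(0.045, 0.103, 0) [ 51. 137.]
(-0.0075, 0.103, 0.005) [ 17. 327.]
(-0.0075, 0.103, 0) [ 19. 315.]
(-0.007, 0.06, 0) [185. 345.]
[0.5934 0.0597 0.008 ]
[ 0.5722 -0.0562  0.008 ]
[0.4377 0.0878 0.008 ]
(0.08, 0.06, 0.008) [233.  -3.] [0.602  0.0681 0.008 ]
(0.08, -0.06, 0.008) [638.  80.] [ 0.5788 -0.0496  0.008 ]
(-0.08, 0.06, 0.008) [122. 514.] [0.445 0.099 0.008]
[0.53426106 0.10802742 0.29955913]
```

Run:
```python
from vice import *
p,d,K,T=load('wrist')
def P(a,b):
    u,v=int(300+a/4),int(95+b/4); return pts(u,v,np.median(d[v-1:v+2,u-1:u+2]),K,T).round(4)
for nm,a in dict(f1=(340,285),f2=(520,290),f3=(700,350),tong1=(70,180),tong2=(230,290),core=(400,550),jaw1=(310,400),jaw2=(480,430),base1=(260,100),base2=(190,440),bench=(100,500),topbed=(700,190),bed2=(640,420)).items(): print(nm,P(*a))
print(-T[:3,:3].T@T[:3,3])
```

```text
f1 [0.5425 0.0544 0.1254]
f2 [0.5422 0.0161 0.128 ]
f3 [ 0.528  -0.0257  0.125 ]
tong1 [0.5612 0.1138 0.0956]
tong2 [0.5335 0.0748 0.0864]
core [0.4688 0.0307 0.096 ]
jaw1 [0.5117 0.0577 0.1097]
jaw2 [0.5049 0.017  0.1102]
base1 [0.5727 0.0591 0.0083]
base2 [0.4689 0.0781 0.0081]
bench [4.462e-01 1.054e-01 4.000e-04]
topbed [ 0.5608 -0.0291  0.1073]
bed2 [ 0.4971 -0.0332  0.0788]
[0.60528803 0.1093216  0.42837244]
```

>>> servo_tool:
  increments: "0 0 0.1 -1 6 0 8.5; 0 0 0.2 -2 12 0 8.5; 0 0 0.202 -3 18 1 8.5; 0 0 0.202 -3 24 3 8.5; 0 0 0.202 -3 28 6 8.5; 0 0 0.202 -3 34.3 15 8.5; 0 0 0.202 -3 34.3 16 8.5; 0 0 0.202 -3 34.3 16 8.5; 0 0 0.202 -3 34.3 16 8.5; 0 0 0.202 -3 34.3 16 8.5"

```text
time: 3.05
eef_pos: [0.5015, -0.2369, 0.1367]
tcp_rot: [0.995, -0.103, -0.002, -0.0]
contact_force: [-0.5, -0.5, 0.5]
opening: 0.994
```

>>> servo_tool:
  increments: "0 0 0 0 0 0 8.5; 0 0 0 0 0 0 8.5; 0 0 0 0 0 0 8.5"

```text
time: 3.3
eef_pos: [0.504, -0.2341, 0.1407]
tcp_rot: [0.995, -0.102, 0.0, 0.0]
contact_force: [0.5, 0.4, 0.7]
opening: 0.993
```

```bash
cat > wedge.py <<'E'
from h import *
def wedge(roi=None,z=.032,fn=None):
    p,d,K,T=snap('wrist',fn); s=ctrl.get_state(); print(s['time'],s['eef_pos'],s['tcp_rot'])
    hsv=cv2.cvtColor(p,cv2.COLOR_RGB2HSV)
    m=cv2.inRange(hsv,np.array((8,150,100)),np.array((30,255,255)))
    if roi: x0,y0,x1,y1=roi; mm=m*0; mm[y0:y1,x0:x1]=m[y0:y1,x0:x1]; m=mm
    cn=max(cv2.findContours(m,cv2.RETR_EXTERNAL,cv2.CHAIN_APPROX_NONE)[0],key=cv2.contourArea)[:,0]; print('bbox',cn.min(0),cn.max(0))
    W=np.array([onz(a,b,z,K,T)[:2] for a,b in cn])*1000
    ap=cv2.approxPolyDP(cv2.convexHull(W.astype(np.float32)),3.0,True)[:,0]; print(ap.round(1).tolist())
    e=max(range(len(ap)),key=lambda i:np.linalg.norm(ap[i]-ap[i-1])); a,b=ap[e-1],ap[e]; t=(b-a)/np.linalg.norm(b-a)
    n=np.array([-t[1],t[0]]); k=(abs((W-a)@n)<1.5)&((W-a)@t>8)&((W-a)@t<np.linalg.norm(b-a)-8)
    l=cv2.fitLine(W[k].astype(np.float32),cv2.DIST_L2,0,.01,.01).ravel()
    t=l[:2]*(-1 if l[0]>0 else 1); n=np.array([-t[1],t[0]])
    q=(W-l[2:])@t; r=(W-l[2:])@n; print('len',q.max()-q.min(),'across',r.min(),r.max())
    head=l[2:]+t*((q.min()+q.max())/2-35)-15*n; yaw=np.degrees(np.arctan2(t[1],t[0])); print('head',head,'yaw x',yaw); return head,yaw
E
python3 -c "
from wedge import *
h,y=wedge((150,0,500,300),fn='w3.png')
to([h[0]/1000,h[1]/1000,.024],down(np.radians(y-180)))"
```

```text
3.35 [ 0.5045346  -0.23365545  0.14133141] [ 9.94868240e-01 -1.01171956e-01  1.08030099e-03  5.02850793e-04]
bbox [150   0] [423  66]
[[610.4000244140625, -144.5], [593.7000122070312, -302.8999938964844], [597.2000122070312, -311.3999938964844], [612.7999877929688, -317.6000061035156], [645.9000244140625, -157.0]]
len 169.19513292377508 across -37.29662759308594 5.319663418966397e-06
head [ 622.18778188 -197.57009389] yaw x -101.64267
turn [ 2.00e-03 -1.00e-03 -1.57e+00] shift cm [10.77 -5.91 11.75] steps 12.6
```

View pics/w3.png

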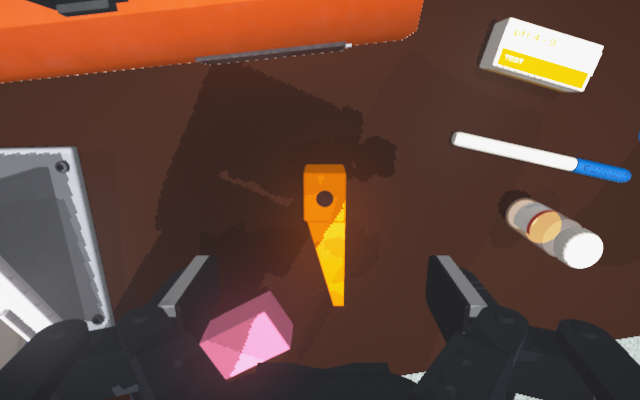

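```bash
python3 -c "
from wedge import *
h,y=wedge((285,140,370,320))
to([h[0]/1000,h[1]/1000,.024],down(np.radians(y-180)))"
```

```text
3.4 [ 0.50479504 -0.23330842  0.14160125] [ 9.94910622e-01 -1.00750653e-01  1.31885582e-03  6.49379357e-04]
bbox [296 164] [362 306]
[[529.0, -226.8000030517578], [463.1000061035156, -204.8000030517578], [417.0, -223.60000610351562], [415.29998779296875, -231.89999389648438], [487.20001220703125, -258.3999938964844], [524.0, -251.5]]
len 110.07953793066113 across -45.68092379182578 1.7351403055431702
head [ 503.78597504 -248.92587122] yaw x 158.43925
turn [ 0.001 -0.003  0.174] shift cm [ 0.18  1.54 11.76] steps 2.8
```

Run:
```python
from h import *
p,d,K,T=load('wrist')
hsv=cv2.cvtColor(p,cv2.COLOR_RGB2HSV)
m=cv2.inRange(hsv,np.array((8,180,150)),np.array((30,255,255)));mm=m*0;mm[140:320,285:370]=m[140:320,285:370]
cn=max(cv2.findContours(mm,cv2.RETR_EXTERNAL,cv2.CHAIN_APPROX_NONE)[0],key=cv2.contourArea)
ap=cv2.approxPolyDP(cv2.convexHull(cn),2.5,True)[:,0]; print(ap.tolist())
W=np.array([onz(a,b,.032,K,T) for a,b in ap]); print(W.round(4).tolist())
for a in [(325,198)]: print('hole',onz(*a,.032,K,T))
```

```text
[[340, 165], [346, 174], [343, 306], [333, 305], [304, 219], [306, 167]]
[[0.5244, -0.2495, 0.032], [0.5174, -0.2524, 0.032], [0.4154, -0.2311, 0.032], [0.4178, -0.2238, 0.032], [0.491, -0.217, 0.032], [0.5277, -0.2265, 0.032]]
hole [ 0.50336737 -0.2348107   0.032     ]
```

>>> servo_tool:
  increments: "0 0 0 -0.1 0.1 4 8.5; 0 0 0 -0.1 0.1 8 6.5; 0 0 0 -0.1 0.1 11 6; 0 0 0 -0.1 0.1 11.7 5; 0 0 0 -0.1 0.1 11.7 5; 0 0 0 -0.1 0.1 11.7 5; 0 0 0 -0.1 0.1 11.7 2.5; 0 0 0 -0.1 0.1 11.7 2.5; 0 0 0 -0.1 0.1 11.7 2.5; 0 0 0 -0.1 0.1 11.7 2.5"
  grip_force: 40

```text
time: 4.23
eef_pos: [0.5051, -0.2354, 0.026]
tcp_rot: [0.995, -0.101, 0.003, 0.001]
contact_force: [-0.1, 1.3, 6.9]
opening: 0.343
```

>>> servo_tool:
  increments: "0 0 0 0 0 0 2.5; 0 0 0 0 0 0 2.5"

```text
time: 4.4
eef_pos: [0.505, -0.2353, 0.0259]
tcp_rot: [0.995, -0.101, 0.003, 0.001]
contact_force: [-0.7, 0.4, 6.3]
opening: 0.34
```

```bash
python3 -c "
from h import *
s=ctrl.get_state(); print(s)
snap('wrist','w4.png')"
```

```text
{'time': 4.4, 'qpos': array([-6.18280413e-01,  3.14175988e-01,  1.99453753e+00,  4.10308993e-04,
        8.27286172e-01,  1.15436866e+00]), 'dq': array([ 0.00032004,  0.00104851, -0.00106563,  0.00021263,  0.00116424,
       -0.00164565]), 'joint_efforts': array([ -0.51512506, -30.71819901, -19.58066761,  -0.10161998,
        -0.15874899,   0.03616365]), 'eef_pos': array([ 0.50502592, -0.23532344,  0.02592965]), 'tcp_rot': array([ 0.9948934 , -0.10089246,  0.00250539,  0.0012515 ]), 'contact_force': array([-0.71296028,  0.40911698,  6.27691559]), 'wrist_torque': array([0.14833001, 0.04526359, 0.0410525 ]), 'opening': 0.33953386443128397}
```

View pics/w4.png

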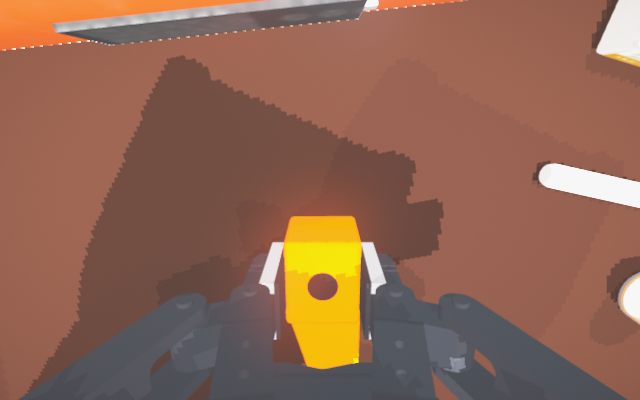

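```bash
cat >> vice.py <<'E'
VX,VY,VTH=0.5119,0.0247,np.radians(-11.1)
RV=R.from_euler('z',VTH)
def vw(u,y,n): return RV.apply(bed(u,y,n))+[VX,VY,0]
RP=R.from_matrix(RV.as_matrix()@np.array([[0,c25,s25],[1,0,0],[0,s25,-c25]]))
E
python3 - <<'E'
from vice import *
p,d,K,T=load('wrist'); s=ctrl.get_state()
h=onz(322,286,.032,K,T); print(h, R.from_quat(s['tcp_rot']).inv().apply(h-s['eef_pos'])*1000)
up=np.array([.505,-.2353,.25]); 
print(RP.as_matrix().round(3))
cmd=(s['eef_pos'],R.from_quat(s['tcp_rot']))
for t in [(.0176,.145,.090),(.0176,.145,.028),(.0176,.1025,.026)]: print(vw(*t).round(4)); to(vw(*t),RP)
E
```

```text
[ 0.50301099 -0.23407259  0.032     ] [-2.20714083 -0.81295177 -6.04247309]
[[ 0.193  0.889  0.415]
 [ 0.981 -0.174 -0.081]
 [ 0.     0.423 -0.906]]
[0.5181 0.1712 0.169 ]
turn [-0.335  0.341 -1.552] shift cm [ -6.8  -40.06 -14.42] steps 13.0
[0.5439 0.1662 0.1128]
turn [-0.335  0.341 -1.552] shift cm [ -4.21 -40.1   -8.79] steps 13.0
[0.5365 0.1243 0.111 ]
turn [-0.335  0.341 -1.552] shift cm [ -4.09 -35.85  -8.6 ] steps 13.0
```

>>> servo_tool:
  increments: "0 0 0 0 0 -4 2.5; 0 0 0 0 0 -8 2.5; -0.026 0.026 -0.12 0 -2 -12 2.5; -0.052 0.053 -0.24 -1 -5 -15 2.5; -0.078 0.079 -0.36 -2 -8 -18 2.5; -0.104 0.105 -0.48 -2 -11 -20 2.5; -0.13 0.132 -0.6 -3 -15 -21 2.5; -0.155 0.158 -0.72 -4 -18 -22 2.5; -0.181 0.184 -0.84 -5 -22 -22 2.5; -0.207 0.21 -0.96 -6 -26 -22 2.5"

```text
time: 5.28
eef_pos: [0.4962, 0.0343, 0.2451]
tcp_rot: [0.918, 0.369, 0.092, 0.11]
contact_force: [1.0, 0.1, -1.4]
opening: 0.34
```

Run:
```python
from vice import *
s=ctrl.get_state(); print(s['dq'].round(2),s['qpos'].round(2),s['eef_pos'])
to(vw(.0176,.147,.090),RP)
```

```text
[ 1.12 -0.14  0.18 -0.32 -0.33 -0.19] [-0.08 -0.24  2.13 -0.14  0.99  0.78] [0.49624195 0.03425244 0.2450922 ]
turn [-0.131  0.128 -0.592] shift cm [ 10.62 -10.36   6.  ] steps 5.0
```

```bash
cat >> h.py <<'E'
def after(p0,q0,row):
    R0=R.from_quat(q0); return np.array(p0)+R0.apply(np.array(row[3:6])/100), R0*R.from_rotvec(row[:3])
E
python3 - <<'E'
from vice import *
c=after([0.50502592,-0.23532344,0.0259],[0.9948934,-0.10089246,0.00250539,0.0012515],[-.207,.21,-.96,-6,-26,-22]); print(c[0],c[1].as_quat())
to(vw(.0176,.147,.090),RP,c)
E
```

```text
[0.4974048  0.03208648 0.24506627] [0.91812434 0.36917164 0.09174023 0.11110234]
turn [-0.129  0.131 -0.592] shift cm [ 10.7  -10.59   5.9 ] steps 5.0
```

>>> servo_tool:
  increments: "-0.026 0.026 -0.118 3 -3 0 2.5; -0.052 0.052 -0.236 5.5 -5.5 0 2.5; -0.077 0.079 -0.355 8 -8 1 2.5; -0.103 0.105 -0.473 10.7 -10.6 2.5 2.5; -0.129 0.131 -0.592 10.7 -10.6 5.9 2.5; -0.129 0.131 -0.592 10.7 -10.6 5.9 2.5; -0.129 0.131 -0.592 10.7 -10.6 5.9 2.5; -0.129 0.131 -0.592 10.7 -10.6 5.9 2.5; -0.129 0.131 -0.592 10.7 -10.6 5.9 2.5; -0.129 0.131 -0.592 10.7 -10.6 5.9 2.5"

```text
time: 6.12
eef_pos: [0.5191, 0.1736, 0.1698]
tcp_rot: [0.756, 0.618, 0.138, 0.165]
contact_force: [-0.7, -0.2, -0.1]
opening: 0.342
```

Run:
```python
from vice import *
snap('wrist','w5.png'); snap('side','s5.png')
s=ctrl.get_state(); print(s['time'],s['dq'].round(2),s['qpos'].round(2),s['eef_pos'])
rv,dp=to(vw(.0176,.147,.090),RP)
to(vw(.0176,.147,.028),RP)
to(vw(.0176,.1045,.026),RP)
p=load('side')[0][150:270,240:400]; cv2.imwrite('pics/s5c.png',cv2.cvtColor(cv2.resize(p,None,fx=5,fy=5,interpolation=cv2.INTER_CUBIC),cv2.COLOR_RGB2BGR))
```

```text
6.2167 [ 0.    0.01  0.01 -0.   -0.   -0.  ] [ 0.21 -0.08  2.17 -0.26  0.67  0.58] [0.51861657 0.17363616 0.16900747]
turn [-0.003 -0.002 -0.007] shift cm [-0.04  0.   -0.  ] steps 0.1
turn [-0.003 -0.002 -0.007] shift cm [-0.05  0.02  6.2 ] steps 1.5
turn [-0.003 -0.002 -0.007] shift cm [-4.3   0.05  6.39] steps 1.8
```

View pics/w5.png

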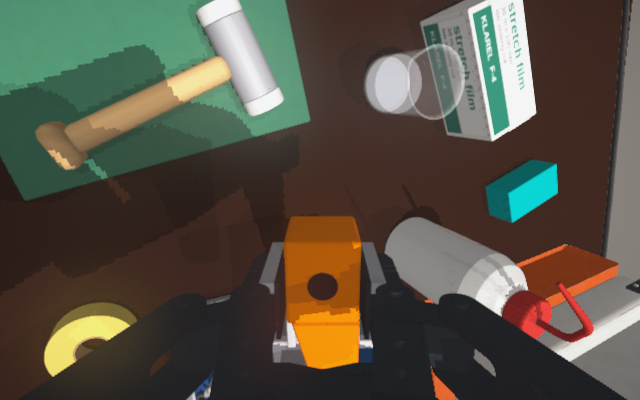

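View pics/s5c.png

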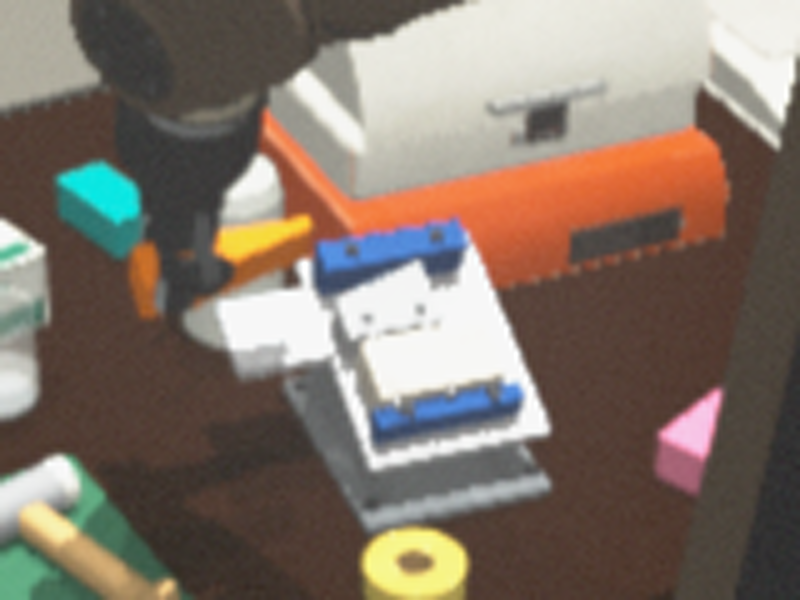

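Run:
```python
from vice import *
p,d,K,T=load('wrist')
for u,v in [(405,240),(440,260),(470,280),(415,285),(395,235),(500,265),(525,310)]: print(u,v,pts(u,v,d[v,u],K,T).round(3))
for t in [(.055,.147,.03),(.055,.1045,.03),(.06,.1045,.09),(.06,.147,.09)]: print(t,vw(*t).round(3))
```

```text
405 240 [0.657 0.078 0.028]
440 260 [0.658 0.077 0.076]
470 280 [0.657 0.075 0.109]
415 285 [0.647 0.042 0.051]
395 235 [0.657 0.077 0.012]
500 265 [0.682 0.081 0.116]
525 310 [0.67  0.064 0.147]
(0.055, 0.147, 0.03) [0.577 0.162 0.13 ]
(0.055, 0.1045, 0.03) [0.568 0.12  0.13 ]
(0.06, 0.1045, 0.09) [0.548 0.124 0.187]
(0.06, 0.147, 0.09) [0.556 0.166 0.187]
```

>>> servo_tool:
  increments: "0 0 -0.007 0 0 3 2.5; 0 0 -0.007 0 0 5 2.5; 0 0 -0.007 0 0 6.2 2.5; 0 0 -0.007 0 0 6.2 2.5; 0 0 -0.007 0 0 6.2 2.5; 0 0 -0.007 -1.5 0 6.2 2.5; 0 0 -0.007 -2.5 0 6.2 2.5; 0 0 -0.007 -2.5 0 6.2 2.5; 0 0 -0.007 -2.5 0 6.2 2.5; 0 0 -0.007 -2.5 0 6.2 2.5"

```text
time: 7.05
eef_pos: [0.5386, 0.145, 0.1119]
tcp_rot: [0.754, 0.621, 0.137, 0.165]
contact_force: [-0.2, -0.1, -0.7]
opening: 0.342
```

Run:
```python
from vice import *
snap('wrist','w6.png'); snap('side','s6.png'); snap('scene','sc6.png')
s=ctrl.get_state(); print(s['time'],s['dq'].round(2),s['eef_pos'],s['contact_force'])
to(vw(.0176,.1045,.026),RP)
for n,roi in (('side',(260,165,360,240)),('scene',(255,175,355,250))):
    x0,y0,x1,y1=roi
    p=load(n)[0][y0:y1,x0:x1]; cv2.imwrite('pics/%s6c.png'%n,cv2.cvtColor(cv2.resize(p,None,fx=8,fy=8,interpolation=cv2.INTER_CUBIC),cv2.COLOR_RGB2BGR))
```

```text
7.2 [-0.    0.01  0.   -0.   -0.   -0.  ] [0.5383228  0.14516607 0.11117493] [ 0.20671161  0.21151708 -0.52110567]
turn [-0.005 -0.002  0.002] shift cm [-1.88  0.19  0.11] steps 0.5
```

View pics/side6c.png

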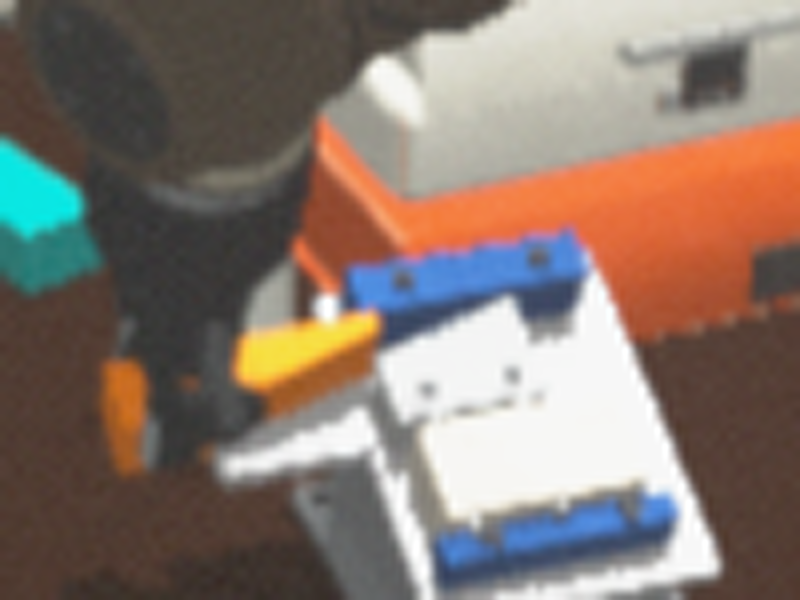

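View pics/scene6c.png

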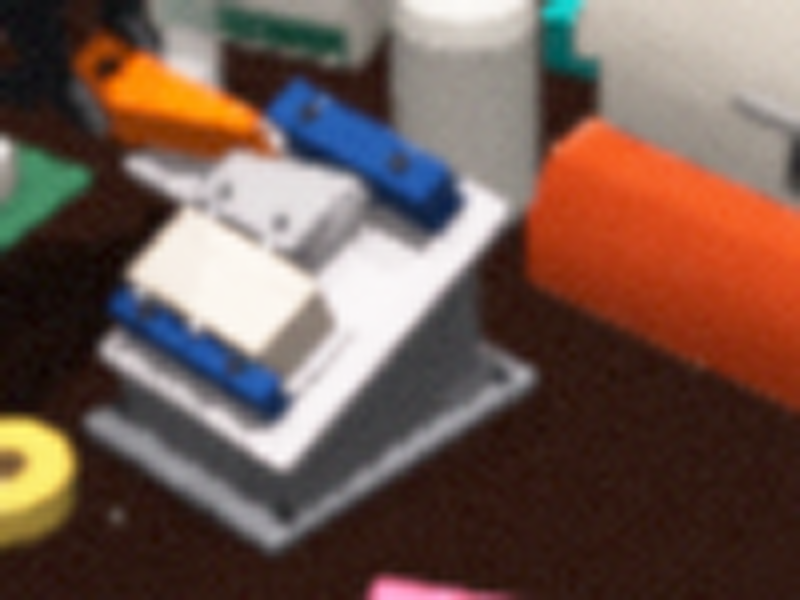

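Run:
```python
from vice import *
s=ctrl.get_state(); Rt=R.from_quat(s['tcp_rot']); e=np.array(s['eef_pos'])
# tip top corners in tool frame: x=-(2+87.5)mm, y=+15 & +7, z: top = 25.9-32=-6.1
tp=[e+Rt.apply(np.array([-.0895,yy,zz])) for yy,zz in ((.015,-.0061),(.007,-.0061),(.007,.0259))]
hd=[e+Rt.apply(np.array([.0155,yy,-.0061])) for yy in (.015,-.015)]
for n,o in (('side',(260,165)),('scene',(255,175))):
    _,_,K,T=load(n)
    f=lambda P:((proj(P,K,T)-o+.4)*8).round(0).tolist()
    print(n,'tip',f(np.array(tp)),'fence',f(np.array([vw(.035,.04,.03),vw(.035,-.055,.03)])),'jawmouth',f(np.array([vw(.015,.04,.029)])),'head',f(np.array(hd)))
```

```text
side tip [[379.0, 317.0], [385.0, 334.0], [373.0, 381.0]] fence [[359.0, 315.0], [593.0, 274.0]] jawmouth [[374.0, 360.0]] head [[109.0, 364.0], [130.0, 432.0]]
scene tip [[257.0, 119.0], [245.0, 132.0], [271.0, 175.0]] fence [[256.0, 110.0], [410.0, 198.0]] jawmouth [[227.0, 145.0]] head [[98.0, 28.0], [53.0, 75.0]]
```

View pics/w6.png

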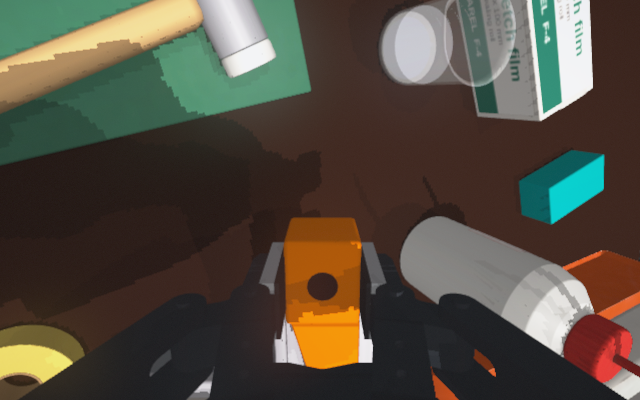

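>>> servo_tool:
  increments: "-0.005 0 0 -0.4 0.15 0 2.5; -0.005 0 0 -0.8 0.17 0 2.5; -0.005 0 0 -1.2 0.17 0 2.5; -0.005 0 0 -1.6 0.17 0 2.5; -0.005 0 0 -2.0 0.17 0 2.5; -0.005 0 0 -2.0 0.17 0 2.5; -0.005 0 0 -2.0 0.17 0 2.5"

```text
time: 7.78
eef_pos: [0.5357, 0.1243, 0.1114]
tcp_rot: [0.754, 0.621, 0.137, 0.166]
contact_force: [-0.4, 0.1, -1.0]
opening: 0.342
```

Run:
```python
from vice import *
snap('side','s7.png'); snap('scene','sc7.png')
s=ctrl.get_state(); print(s['time'],s['dq'].round(2),s['eef_pos'],s['contact_force'])
to(vw(.0176,.1045,.026),RP)
for n,roi in (('side',(260,165,360,240)),('scene',(255,175,355,250))):
    x0,y0,x1,y1=roi
    p=load(n)[0][y0:y1,x0:x1]; cv2.imwrite('pics/%s7c.png'%n,cv2.cvtColor(cv2.resize(p,None,fx=8,fy=8,interpolation=cv2.INTER_CUBIC),cv2.COLOR_RGB2BGR))
```

```text
7.8833 [ 0.  0. -0. -0.  0. -0.] [0.53585063 0.12466287 0.11145227] [-0.06767081  0.13224014 -0.84837411]
turn [-0.001 -0.001  0.002] shift cm [0.18 0.05 0.07] steps 0.0
```

View pics/side7c.png

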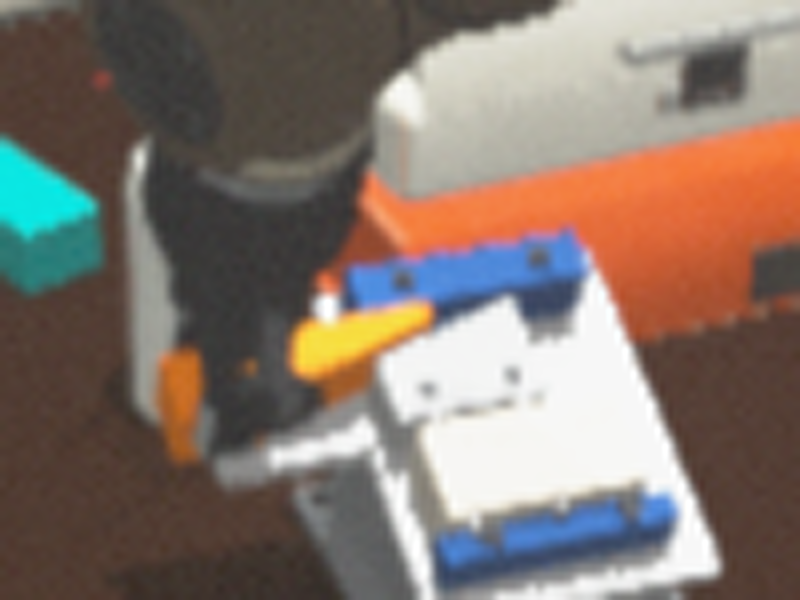

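View pics/scene7c.png

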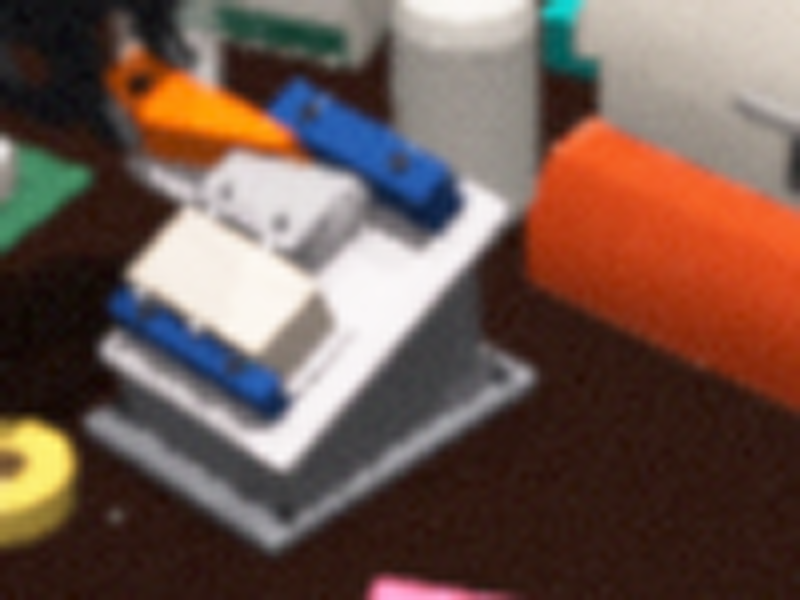

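>>> servo_tool:
  increments: "0 0 0 0.3 0 0 2.5; 0 0 0 0.3 0 0.05 2.5; 0 0 0 0.3 0 0.1 2.5; 0 0 0 0.3 0 0.1 2.5; 0 0 0 0.3 0 0.1 2.5"

```text
time: 8.3
eef_pos: [0.5369, 0.128, 0.1109]
tcp_rot: [0.753, 0.621, 0.138, 0.166]
contact_force: [-3.1, 2.1, 3.0]
opening: 0.338
```

>>> servo_tool:
  increments: "0 0 0 0 0 0 3.2; 0 0 0 0 0 0 3.6; 0 0 0 0 0 0 4.2; 0 0 0 0 0 0 5; 0 0 0 0 0 0 5; 0 0 0 0 0 0 5; 0 0 0 0 0 -2 5; 0 0 0 0 0 -4 5; 0 0 0 0 0 -8 5; 0 0 0 2 0 -12 6"

```text
time: 9.13
eef_pos: [0.4902, 0.1537, 0.2164]
tcp_rot: [0.754, 0.62, 0.135, 0.166]
contact_force: [1.8, -0.3, 0.5]
opening: 0.695
```

Run:
```python
from vice import *
snap('wrist','w8.png');snap('side','s8.png')
s=ctrl.get_state(); print(s['time'],s['dq'].round(2),s['eef_pos'],s['tcp_rot'],s['contact_force'],s['qpos'].round(2))
x0,y0,x1,y1=(260,165,360,240)
p=load('side')[0][y0:y1,x0:x1]; cv2.imwrite('pics/s8c.png',cv2.cvtColor(cv2.resize(p,None,fx=8,fy=8,interpolation=cv2.INTER_CUBIC),cv2.COLOR_RGB2BGR))
```

```text
9.2333 [-0.03  0.06  0.05 -0.01 -0.04 -0.03] [0.49425264 0.15747588 0.22468373] [0.75182805 0.62083582 0.14360804 0.16939363] [1.32086242 1.01866103 1.2074571 ] [ 0.18 -0.24  2.19 -0.22  0.78  0.5 ]
```

View pics/w8.png

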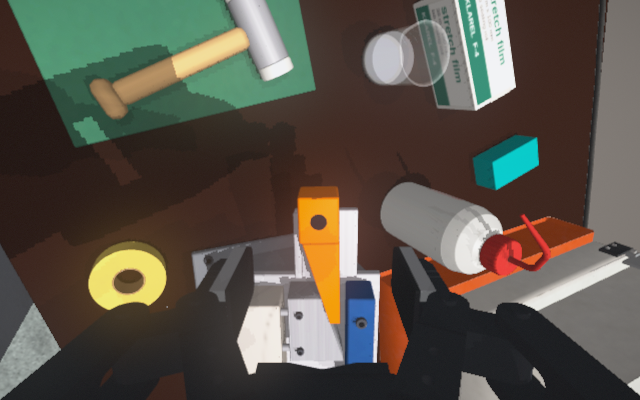

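View pics/s8c.png

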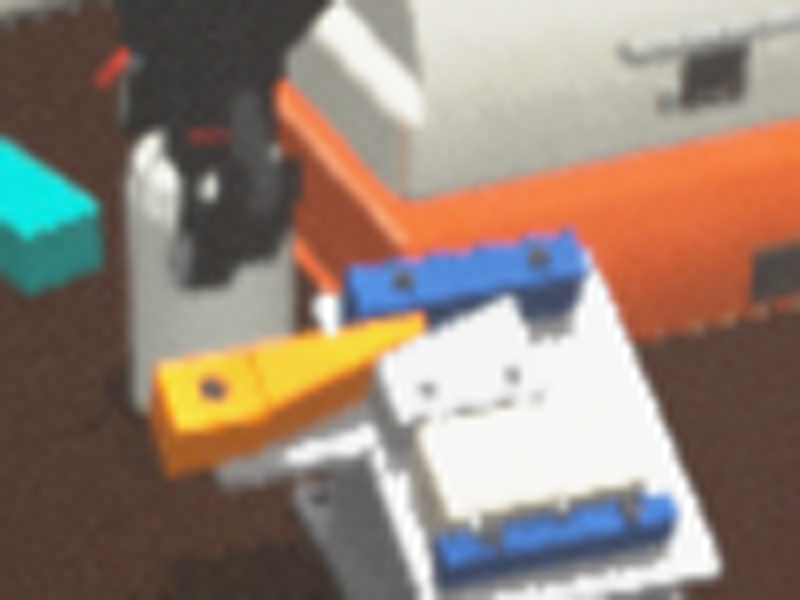

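```bash
cat >> vice.py <<'E'
def onbed(px,py,n,K,T):
    """pixel -> (u,y) on plane n above the bed"""
    o,r=ray(px,py,K,T); nv=RV.apply([-s25,0,c25]); q=vw(0,0,n); P=o+r*((q-o)@nv)/(r@nv)
    l=RV.inv().apply(P-[VX,VY,0]); return np.array([(l[0]+n*s25)/c25,l[1]])*1000
E
python3 - <<'E'
from vice import *
p,d,K,T=load('wrist')
c=p[180:355,230:400]; cv2.imwrite('pics/w8c.png',cv2.cvtColor(cv2.resize(c,None,fx=4,fy=3.4,interpolation=cv2.INTER_CUBIC),cv2.COLOR_RGB2BGR))
for nm,a,n in (('headL',(299,188),.032),('headR',(338,188),.032),('tipR',(341,322),.032),('tipL',(331,318),.032),('fence',(347,281),.03),('jawmouth',(316,281),.029),('jawL',(290,279),.029),('tongR',(357,209),0),('hole',(318,222),.032)): print(nm,onbed(*a,n,K,T).round(1))
E
```

```text
headL [ -2.  129.8]
headR [ 25.4 129.8]
tipR [29.2 20.1]
tipL [21.3 23.7]
fence [33.4 55.3]
jawmouth [ 9.5 54.7]
jawL [-10.5  56.3]
tongR [ 42.3 103.5]
hole [ 11.3 104.3]
```

View pics/w8c.png

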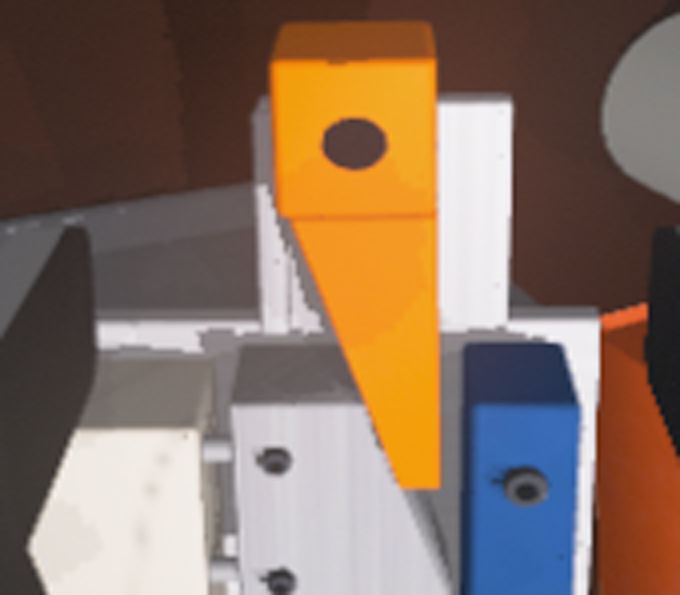

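Run:
```python
from vice import *
p,d,K,T=load('wrist')
g=lambda a,b:(230+a/4-.4,180+b/3.4-.4)
for nm,a,n in (('headL',(272,60),.032),('headR',(436,60),.032),('tipR',(440,488),.032),('tipL',(402,488),.032),('fenceL',(468,404),.03),('fenceR',(580,405),.03),('jawmouth',(365,404),.029),('jawL',(232,404),.029),('tongR',(513,98),0),('tongbase',(511,310),0),('hole',(354,143),.032),('shoulderR',(437,215),.032)): print(nm,onbed(*g(*a),n,K,T).round(1))
```

```text
headL [ -3.1 123. ]
headR [ 25.9 123. ]
tipR [28.1 19. ]
tipL [20.6 19. ]
fenceL [33.4 40.1]
fenceR [55.2 39.9]
jawmouth [13.3 39.4]
jawL [-12.8  39.3]
tongR [ 43. 104.]
tongbase [44.2 47.8]
hole [ 11.3 104.6]
shoulderR [26.6 88. ]
```

Run:
```python
from vice import *
p,d,K,T=load('wrist')
a=onz(260,38,.018,K,T); b=onz(110,98,.018,K,T); print(a,b)
t=(a-b)[:2]; t/=np.linalg.norm(t); print(np.degrees(np.arctan2(t[1],t[0])))
g=a[:2]-t*.052; print('grip',g)
s=ctrl.get_state(); print(s['eef_pos'],s['time'])
to([g[0],g[1],.17],down(np.arctan2(t[1],t[0])))
```

```text
[0.5444533  0.26048135 0.018     ] [0.42076324 0.23619058 0.018     ]
11.110591302047341
grip [0.49342794 0.25046078]
[0.49425264 0.15747588 0.22468373] 9.2333
turn [ 0.39  -0.271  1.166] shift cm [ 9.09 -4.04  4.18] steps 10.1
```

>>> servo_tool:
  increments: "0.039 -0.027 0.117 1 -0.4 0 8; 0.078 -0.054 0.233 2 -0.8 0 8; 0.117 -0.081 0.35 3 -1.2 1 8; 0.156 -0.108 0.466 4 -1.6 1.5 8; 0.195 -0.136 0.583 5 -2 2 8; 0.234 -0.163 0.7 6 -2.5 2.5 8; 0.273 -0.19 0.816 7 -3 3 8; 0.312 -0.217 0.933 8 -3.5 3.5 8; 0.351 -0.244 1.05 9.1 -4 4.2 8; 0.39 -0.271 1.166 9.1 -4 4.2 8"

```text
time: 10.07
eef_pos: [0.4899, 0.2493, 0.1595]
tcp_rot: [0.995, 0.097, -0.008, 0.001]
contact_force: [0.0, -1.0, -0.8]
opening: 0.942
```

>>> servo_tool:
  increments: "0 0 0 0 0 0 8; 0 0 0 0 0 0 8; 0 0 0 0 0 0 8"

```text
time: 10.32
eef_pos: [0.4908, 0.2479, 0.1618]
tcp_rot: [0.995, 0.101, -0.006, 0.003]
contact_force: [-0.6, -0.7, -1.1]
opening: 0.936
```

Run:
```python
from vice import *
s=ctrl.get_state()
snap('wrist','w9.png')
s=ctrl.get_state(); print(s['time'],s['eef_pos'],s['tcp_rot'],s['dq'].round(2),s['qpos'].round(2))
```

```text
10.3667 [0.4907692  0.24804547 0.1619901 ] [ 0.99491871  0.10050127 -0.00547942  0.00249582] [ 0.   -0.01 -0.    0.    0.    0.01] [ 0.28  0.1   1.95 -0.    1.1   1.66]
```

View pics/w9.png

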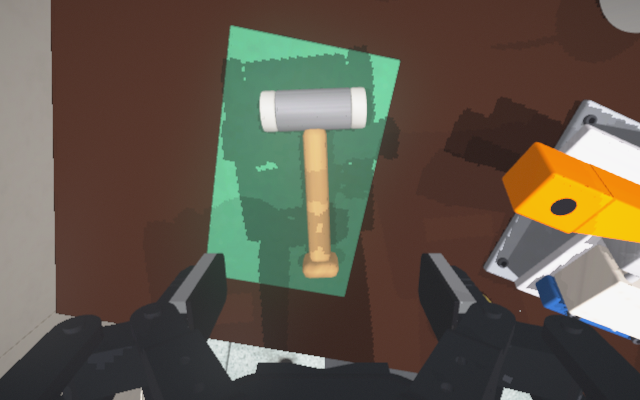

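Run:
```python
from vice import *
p,d,K,T=load('wrist'); s=ctrl.get_state()
L=onz(261,112,.018,K,T);Rr=onz(367,108,.018,K,T); print(L,Rr,np.linalg.norm(L-Rr)); c=(L+Rr)/2
h1=onz(315,134,.028,K,T);h2=onz(319.5,245,.028,K,T)
t=(h1-h2)[:2];t/=np.linalg.norm(t);n=(L-Rr)[:2];n/=np.linalg.norm(n)
print('yaw handle',np.degrees(np.arctan2(t[1],t[0])),'head',np.degrees(np.arctan2(-n[0],n[1])))
k=onz(320,265,.025,K,T); print('knob',k, 'head',c, np.linalg.norm((c-k)[:2]))
cc=pts(313,109,d[109,313],K,T); print('top head',cc)
yaw=np.arctan2(t[1],t[0]); 
gr=h2[:2]+t*np.dot(c[:2]-.052*t-h2[:2],t); print('grip',gr, gr+.052*t, c)
cur=R.from_quat(s['tcp_rot']).as_matrix()[:,0]; print('tool yaw',np.degrees(np.arctan2(cur[1],cur[0])))
for z in (.06,.022): to([gr[0],gr[1],z],down(yaw))
```

```text
[0.53495242 0.30420947 0.018     ] [0.5536674  0.22728908 0.018     ] 0.07916437435217787
yaw handle 13.581395406722658 head 13.674552031786192
knob [0.42268008 0.23642444 0.025     ] head [0.54430991 0.26574928 0.018     ] 0.1251149970931378
top head [0.54571583 0.2664663  0.03145534]
grip [0.49382547 0.25328375] [0.54437141 0.26549473] [0.54430991 0.26574928 0.018     ]
tool yaw 11.53502023804805
turn [ 0.004  0.011 -0.036] shift cm [ 0.52 -0.49 10.19] steps 2.5
turn [ 0.004  0.011 -0.036] shift cm [ 0.56 -0.51 13.99] steps 3.4
```

>>> servo_tool:
  increments: "0.004 0.011 -0.036 0.3 -0.3 4 7; 0.004 0.011 -0.036 0.55 -0.5 8 6; 0.004 0.011 -0.036 0.55 -0.5 11 5; 0.004 0.011 -0.036 0.55 -0.5 13 5; 0.004 0.011 -0.036 0.55 -0.5 14.1 5; 0.004 0.011 -0.036 0.55 -0.5 14.1 4; 0.004 0.011 -0.036 0.55 -0.5 14.1 3; 0.004 0.011 -0.036 0.55 -0.5 14.1 1; 0.004 0.011 -0.036 0.55 -0.5 14.1 1; 0.004 0.011 -0.036 0.55 -0.5 14.1 1"
  grip_force: 110

```text
time: 11.2
eef_pos: [0.4955, 0.254, 0.0233]
tcp_rot: [0.993, 0.118, 0.002, -0.001]
contact_force: [0.1, -0.5, 4.9]
opening: 0.182
```

>>> servo_tool:
  increments: "0 0 0 0 0 0 1; 0 0 0 0 0 0 1; 0 0 0 0 0 0 1"

```text
time: 11.45
eef_pos: [0.4955, 0.254, 0.0233]
tcp_rot: [0.993, 0.118, 0.001, -0.001]
contact_force: [-1.8, -0.3, 6.3]
opening: 0.179
```

Run:
```python
from vice import *
snap('wrist','w10.png')
s=ctrl.get_state(); print(s['time'],s['eef_pos'],s['tcp_rot'],s['dq'].round(2),s['qpos'].round(2),s['opening'],s['contact_force'])
```

```text
11.5 [0.49546958 0.25398019 0.0232911 ] [ 9.93062109e-01  1.17579110e-01  1.47109735e-03 -7.97999919e-04] [-0. -0.  0. -0.  0. -0.] [0.29 0.32 1.99 0.   0.82 1.63] 0.18256293580621957 [-1.68065497 -0.71324144  7.20511003]
```

View pics/w10.png

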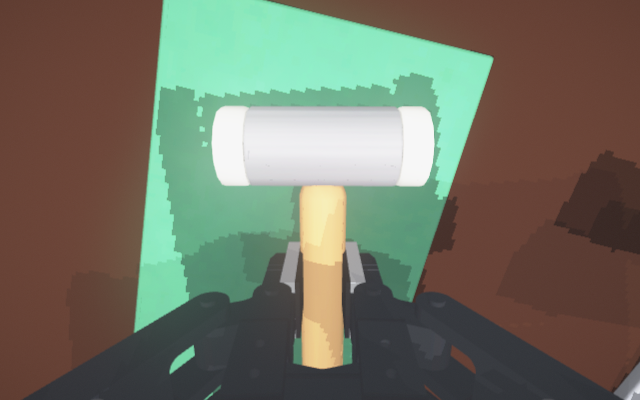

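```bash
cat >> vice.py <<'E'
HOFF=None
RM=down(VTH)
E
python3 - <<'E'
from vice import *
p,d,K,T=load('wrist'); s=ctrl.get_state(); Rt=R.from_quat(s['tcp_rot'])
L=onz(212,147,.018,K,T);Rr=onz(434,146,.018,K,T); c=(L+Rr)/2; print(np.linalg.norm(L-Rr),c)
off=Rt.inv().apply(c-s['eef_pos']); print('off',off.round(4))
# depth of top
cc=pts(322,140,d[140,322],K,T);print(cc)
for nm,(u,y,n) in dict(pre=(.018,.187,.018)).items():
    tgt=vw(u,y,n)-RM.apply(off); print(nm,vw(u,y,n),tgt); to(tgt,RM)
E
```

```text
0.0842321018333259 [0.54492038 0.26684047 0.018     ]
off [ 0.0511 -0.0009  0.0055]
[0.54905873 0.26817298 0.03258383]
pre [0.55644515 0.20652555 0.10392067] [0.50614762 0.2154255  0.10937177]
turn [-0.002 -0.003  0.429] shift cm [ 0.16  3.99 -8.61] steps 3.4
```

>>> servo_tool:
  increments: "0 0 0 0 0 -2 1; 0 0 0 0 0 -5 1; 0 0 0 0 0 -9 1; 0 0 0.11 0 0 -10.5 1; 0 0 0.22 0 1 -10.5 1; 0 0 0.33 0 2.5 -10 1; 0 0 0.429 0 4 -9 1; 0 0 0.429 0 4 -8.6 1; 0 0 0.429 0 4 -8.6 1; 0 0 0.429 0 4 -8.6 1"

```text
time: 12.33
eef_pos: [0.5027, 0.2146, 0.1065]
tcp_rot: [0.995, -0.096, -0.001, -0.0]
contact_force: [-1.0, 0.1, -1.4]
opening: 0.179
```

>>> servo_tool:
  increments: "0 0 0 0 0 0 1; 0 0 0 0 0 0 1; 0 0 0 0 0 0 1"

```text
time: 12.58
eef_pos: [0.5033, 0.215, 0.1072]
tcp_rot: [0.995, -0.096, -0.0, -0.0]
contact_force: [0.3, 0.3, -1.7]
opening: 0.184
```

Run:
```python
from vice import *
p,d,K,T=snap('wrist','w11.png'); 
s=ctrl.get_state(); print(s['time'],s['eef_pos'],s['tcp_rot'],s['dq'].round(2),s['qpos'].round(2),s['opening'],s['contact_force'])
off=np.array([.0511,-.0009,.0055])
tgt=vw(.0165,.187,.018)-RM.apply(off); to(tgt,RM)
```

```text
12.6333 [0.50326338 0.21492516 0.10717435] [ 9.95373280e-01 -9.60818851e-02 -3.31128835e-04 -4.41492469e-04] [-0. -0.  0. -0. -0.  0.] [0.22 0.17 1.99 0.   0.98 1.98] 0.18319508242897814 [ 0.10092871 -0.59947206 -1.47733422]
turn [-0.001  0.001  0.001] shift cm [ 0.13 -0.11 -0.16] steps 0.1
```

View pics/w11.png

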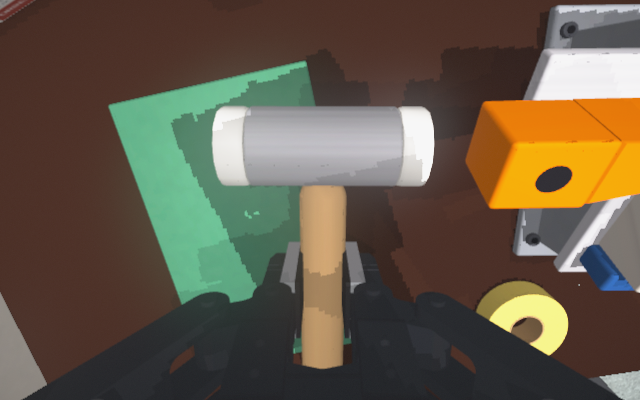

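>>> servo_tool:
  increments: "0 0 0 0.1 0.8 -0.15 1; 0 0 0 0.1 1.6 -0.15 1; 0 0 0 0.1 2.0 -0.15 1; 0 0 0 0.1 2.5 -0.15 1; 0 0 0 0.1 3.0 -0.15 1; 0 0 0 0.1 3.4 -0.15 1; 0 0 0 0.1 2.6 -0.15 1; 0 0 0 0.1 1.8 -0.15 1; 0 0 0 0.1 1.8 -0.15 1; 0 0 0 0.1 1.8 -0.15 1"

```text
time: 13.47
eef_pos: [0.5008, 0.1974, 0.1084]
tcp_rot: [0.995, -0.096, -0.001, -0.0]
contact_force: [-0.6, -0.6, -2.4]
opening: 0.184
```

Run:
```python
from vice import *
p,d,K,T=snap('wrist','w12.png'); 
s=ctrl.get_state(); print(s['time'],s['eef_pos'],s['tcp_rot'],s['dq'].round(2),s['opening'],s['contact_force'])
```

```text
13.5167 [0.50068492 0.19714921 0.10826073] [ 9.95377962e-01 -9.60323527e-02 -6.69422626e-04 -2.28326844e-04] [-0.01 -0.    0.01  0.    0.    0.  ] 0.1774996951932947 [-0.73604654 -0.11540189 -0.73862693]
```

View pics/w12.png

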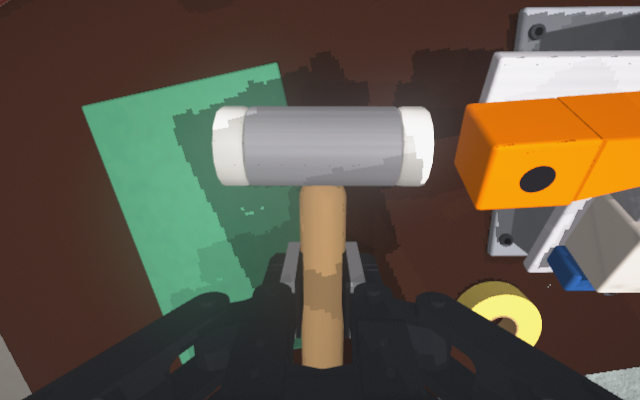

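```bash
cat >> vice.py <<'E'
def hole(p,d,K,T):
    hsv=cv2.cvtColor(p,cv2.COLOR_RGB2HSV); m=cv2.inRange(hsv,np.array((8,170,140)),np.array((26,255,255))); m[:, :440]=0
    cs,h=cv2.findContours(m,cv2.RETR_CCOMP,cv2.CHAIN_APPROX_NONE)
    i=max([i for i in range(len(cs)) if h[0][i][3]>=0],key=lambda i:cv2.contourArea(cs[i])); (cx,cy),_,_=cv2.fitEllipse(cs[i]); 
    r=onbed(cx,cy,.032,K,T); print('hole px',round(cx,1),round(cy,1),'u,y',r.round(1),'rear y',(r[1]+17.5).round(1),'insertion',(40-(r[1]-87.5)).round(1)); return r
E
python3 - <<'E'
from vice import *
hole(*load('wrist'))
im=cv2.cvtColor(cv2.imread('pics/w11.png'),cv2.COLOR_BGR2RGB);
E
```

```text
hole px 537.1 178.7 u,y [11.4 91.3] rear y 108.8 insertion 36.2
```

```bash
cat >> vice.py <<'E'
def malface(s):
    c=np.array(s['eef_pos'])+R.from_quat(s['tcp_rot']).apply([.0511,-.0009,.0055]); l=RV.inv().apply(c-[VX,VY,0]); 
    n=-(l[0])*s25+(l[2]-.08)*c25; u=l[0]*c25+(l[2]-.08)*s25; print('mallet head u,y,n',(u*1e3).round(1),(l[1]*1e3).round(1),(n*1e3).round(1),'face y',(l[1]*1e3-38).round(1))
E
python3 - <<'E'
from vice import *
malface(ctrl.get_state())
E
```

```text
mallet head u,y,n 15.8 168.0 17.7 face y 130.0
```

>>> servo_tool:
  increments: "0 0 0 0.05 0.8 0 1; 0 0 0 0.05 1.6 0 1; 0 0 0 0.05 2.0 0 1; 0 0 0 0.05 2.4 0 1; 0 0 0 0.05 2.8 0 1; 0 0 0 0.05 2.8 0 1; 0 0 0 0.05 2.0 0 1; 0 0 0 0.05 1.0 0 1; 0 0 0 0.05 1.0 0 1; 0 0 0 0.05 1.0 0 1"

```text
time: 14.35
eef_pos: [0.4991, 0.1874, 0.1081]
tcp_rot: [0.995, -0.096, -0.001, -0.0]
contact_force: [0.1, 0.7, -2.4]
opening: 0.18
```

Run:
```python
from vice import *
p,d,K,T=snap('wrist','w13.png'); s=ctrl.get_state(); malface(s); hole(p,d,K,T); print(s['time'],s['contact_force'])
```

```text
mallet head u,y,n 16.0 157.9 17.3 face y 119.9
hole px 545.9 165.9 u,y [17.4 80.7] rear y 98.2 insertion 46.8
14.4 [-0.38677512 -0.15762077 -1.98807907]
```

View pics/w13.png

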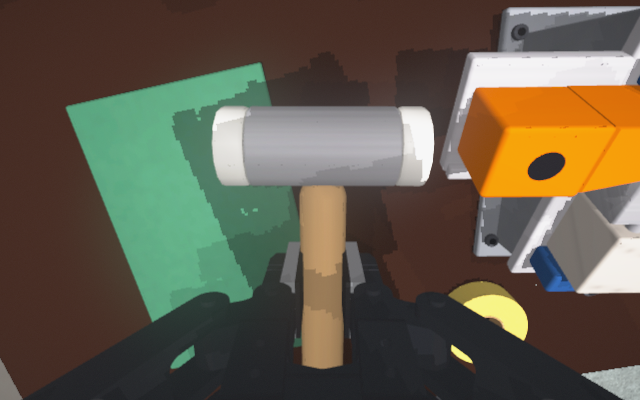

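>>> servo_tool:
  increments: "0 0 0 0.1 0.8 0 1; 0 0 0 0.1 1.6 0 1; 0 0 0 0.1 2.0 0 1; 0 0 0 0.1 2.4 0 1; 0 0 0 0.1 2.8 0 1; 0 0 0 0.1 2.8 0 1; 0 0 0 0.1 2.0 0 1; 0 0 0 0.1 1.0 0 1; 0 0 0 0.1 1.0 0 1; 0 0 0 0.1 1.0 0 1"

```text
time: 15.23
eef_pos: [0.4985, 0.1774, 0.1084]
tcp_rot: [0.995, -0.096, -0.001, -0.0]
contact_force: [-0.8, 0.5, -1.0]
opening: 0.177
```

Run:
```python
from vice import *
p,d,K,T=snap('wrist','w14.png'); s=ctrl.get_state(); malface(s); hole(p,d,K,T); print(s['time'],s['contact_force'])
```

```text
mallet head u,y,n 17.2 147.9 17.0 face y 109.9
hole px 544.9 169.1 u,y [17.6 70.7] rear y 88.2 insertion 56.8
15.2833 [ 0.25156551 -0.52456996 -1.77547036]
```

View pics/w14.png

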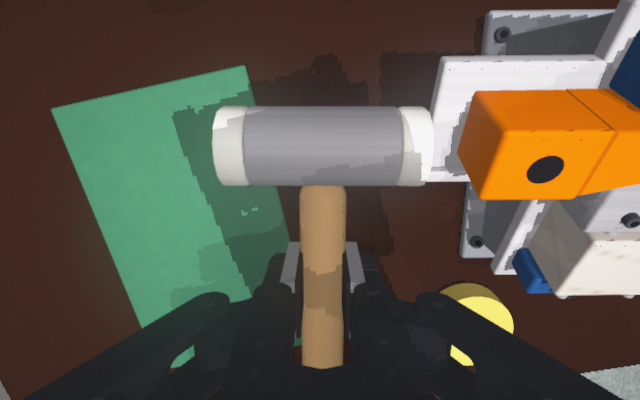

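>>> servo_tool:
  increments: "0 0 0 0.05 0.8 0 1; 0 0 0 0.05 1.4 0 1; 0 0 0 0.05 1.8 0 1; 0 0 0 0.05 2.1 0 1; 0 0 0 0.05 2.4 0 1; 0 0 0 0.05 2.4 0 1"

```text
time: 15.78
eef_pos: [0.494, 0.1526, 0.1082]
tcp_rot: [0.995, -0.097, -0.001, -0.0]
contact_force: [-0.2, 1.1, -3.2]
opening: 0.18
```

>>> servo_tool:
  increments: "0 0 0 0 -0.7 0 1; 0 0 0 0 -1.4 0 1; 0 0 0 0 -1.4 0 1; 0 0 0 0 -1.4 0 1"

```text
time: 16.12
eef_pos: [0.4971, 0.1672, 0.1084]
tcp_rot: [0.995, -0.096, -0.001, -0.0]
contact_force: [1.2, -0.3, -2.1]
opening: 0.182
```

Run:
```python
from vice import *
p,d,K,T=snap('wrist','w15.png'); s=ctrl.get_state(); malface(s); hole(p,d,K,T); print(s['time'],s['contact_force'])
```

```text
mallet head u,y,n 17.8 137.7 16.8 face y 99.7
hole px 530.8 170.5 u,y [17.6 65.3] rear y 82.8 insertion 62.2
16.1667 [ 0.48826493  0.02420155 -2.17015175]
```

>>> servo_tool:
  increments: "0 0 0 0 0.7 0 1; 0 0 0 0 1.2 0 1; 0 0 0 0 1.5 0 1; 0 0 0 0 1.8 0 1; 0 0 0 0 1.8 0 1"

```text
time: 16.58
eef_pos: [0.4933, 0.1497, 0.1084]
tcp_rot: [0.995, -0.097, -0.001, -0.002]
contact_force: [0.3, 5.2, -2.9]
opening: 0.183
```

>>> servo_tool:
  increments: "0 0 0 0 -0.8 0 1; 0 0 0 0 -1.5 0 1; 0 0 0 0 -1.5 0 1; 0 0 0 0 -1.5 0 1"

```text
time: 16.92
eef_pos: [0.4964, 0.164, 0.1083]
tcp_rot: [0.995, -0.096, -0.001, -0.0]
contact_force: [0.3, -0.9, -1.6]
opening: 0.183
```

Run:
```python
from vice import *
p,d,K,T=snap('wrist','w16.png'); s=ctrl.get_state(); malface(s); hole(p,d,K,T); print(s['time'],s['contact_force'])
```

```text
mallet head u,y,n 17.7 134.5 16.8 face y 96.5
hole px 529.5 170.3 u,y [17.7 62.5] rear y 80.0 insertion 65.0
16.9667 [-0.08337398  0.01771423 -2.26687841]
```

>>> servo_tool:
  increments: "0 0 0 0 0.7 0 1; 0 0 0 0 1.2 0 1; 0 0 0 0 1.5 0 1; 0 0 0 0 1.8 0 1; 0 0 0 0 1.8 0 1"

```text
time: 17.38
eef_pos: [0.4929, 0.1491, 0.1086]
tcp_rot: [0.995, -0.097, -0.0, -0.005]
contact_force: [1.7, 14.8, -3.9]
opening: 0.18
```

>>> servo_tool:
  increments: "0 0 0 0 -0.8 0 1; 0 0 0 0 -1.5 0 1; 0 0 0 0 -1.5 0 1; 0 0 0 0 -1.5 0 1"

```text
time: 17.72
eef_pos: [0.4958, 0.1607, 0.1082]
tcp_rot: [0.995, -0.096, -0.001, -0.0]
contact_force: [0.2, 1.0, -2.8]
opening: 0.18
```

Run:
```python
from vice import *
p,d,K,T=snap('wrist','w17.png'); s=ctrl.get_state(); malface(s); hole(p,d,K,T); print(s['time'],s['contact_force'])
```

```text
mallet head u,y,n 17.7 131.1 16.7 face y 93.1
hole px 520.0 170.2 u,y [17.7 62.5] rear y 80.0 insertion 65.0
17.7667 [-0.54599276 -1.09196871 -1.28982774]
```

>>> servo_tool:
  increments: "0 0 0 0 0.7 0 1; 0 0 0 0 1.1 0 1; 0 0 0 0 1.3 0 1; 0 0 0 0 1.55 0 1; 0 0 0 0 1.55 0 1"

```text
time: 18.18
eef_pos: [0.4929, 0.149, 0.1086]
tcp_rot: [0.995, -0.097, 0.0, -0.005]
contact_force: [2.1, 16.3, -3.3]
opening: 0.181
```

>>> servo_tool:
  increments: "0 0 0 0 -1 0 1; 0 0 0 0 -3 0 1; 0 0 0 0 -5 -1 1; 0 0 0 0 -7 -3 1; 0 0 0 0 -7 -3 1; 0 0 0 0 -7 -3 1"

```text
time: 18.68
eef_pos: [0.5073, 0.2145, 0.1396]
tcp_rot: [0.995, -0.096, 0.001, -0.0]
contact_force: [-0.1, -0.5, -1.1]
opening: 0.184
```

Run:
```python
from vice import *
p,d,K,T=snap('wrist','w18.png'); s=ctrl.get_state(); print(s['time'],s['eef_pos'],s['tcp_rot'])
Rg=down(np.radians(13.5))
for z in (.10,.0245): to([.4955,.254,z],Rg)
```

```text
18.7333 [0.50622492 0.21382673 0.13827571] [ 9.95337680e-01 -9.64499672e-02 -5.46844790e-04  8.59511454e-05]
turn [ 0.     0.001 -0.429] shift cm [-1.82 -3.74  3.83] steps 3.4
turn [ 0.     0.001 -0.429] shift cm [-1.81 -3.74 11.38] steps 3.4
```

View pics/w18.png

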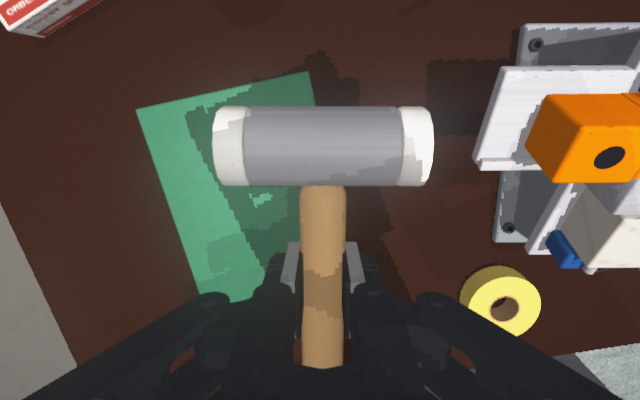

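>>> servo_tool:
  increments: "0 0 -0.11 -0.5 -1 0 1; 0 0 -0.22 -1 -2 1 1; 0 0 -0.33 -1.5 -3 3 1; 0 0 -0.429 -1.8 -3.7 5 1; 0 0 -0.429 -1.8 -3.7 7.5 1; 0 0 -0.429 -1.8 -3.7 9.5 1; 0 0 -0.429 -1.8 -3.7 10.5 1; 0 0 -0.429 -1.8 -3.7 11 1; 0 0 -0.429 -1.8 -3.7 11.3 1; 0 0 -0.429 -1.8 -3.7 11.3 1"

```text
time: 19.57
eef_pos: [0.4958, 0.2537, 0.0254]
tcp_rot: [0.993, 0.117, -0.001, -0.0]
contact_force: [-0.2, 0.7, -1.6]
opening: 0.183
```

>>> servo_tool:
  increments: "0 0 0 0 0 0.05 1; 0 0 0 0 0 0.1 1; 0 0 0 0 0 0.1 1"

```text
time: 19.82
eef_pos: [0.4963, 0.2544, 0.0255]
tcp_rot: [0.993, 0.117, 0.0, -0.001]
contact_force: [-1.2, 0.3, -2.2]
opening: 0.185
```

>>> servo_tool:
  increments: "0 0 0 0 0 0.1 1; 0 0 0 0 0 0.2 1; 0 0 0 0 0 0.2 1"

```text
time: 20.07
eef_pos: [0.496, 0.2544, 0.0233]
tcp_rot: [0.993, 0.118, -0.0, -0.0]
contact_force: [-1.0, -0.2, 2.8]
opening: 0.18
```

Seated on the mat. Release gently, then lift.

>>> servo_tool:
  increments: "0 0 0 0 0 0 2.2; 0 0 0 0 0 0 2.8; 0 0 0 0 0 0 3.5; 0 0 0 0 0 0 4; 0 0 0 0 0 0 4; 0 0 0 0 0 -2 4; 0 0 0 0 0 -5 4; 0 0 0 0 0 -9 4; 0 0 0 0 0 -13 4; 0 0 0 0 0 -17 4"
  grip_force: 30

```text
time: 20.9
eef_pos: [0.4952, 0.2539, 0.1937]
tcp_rot: [0.993, 0.117, -0.001, -0.0]
contact_force: [1.2, 0.2, -0.2]
opening: 0.465
```

>>> servo_tool:
  increments: "0 0 0 0 2 -3 6; 0 0 0 0 4 -5 6; 0 0 0 0 7 -6 6; 0 0 0 0 9 -7 6; 0 0 0 0 9 -7 6; 0 0 0 0 9 -7 6; 0 0 0 0 9 -7 6"

```text
time: 21.48
eef_pos: [0.5164, 0.1668, 0.2614]
tcp_rot: [0.993, 0.117, -0.001, -0.001]
contact_force: [0.4, 1.3, 0.3]
opening: 0.704
```

Run:
```python
from vice import *
p,d,K,T=snap('wrist','w19.png'); s=ctrl.get_state(); print(s['time'],s['eef_pos'],s['contact_force'])
snap('scene','sc19.png'); snap('side','s19.png')
```

```text
21.5333 [0.51610795 0.16712515 0.26109774] [-0.36706059 -0.30421348 -0.7814267 ]
```

View pics/w19.png

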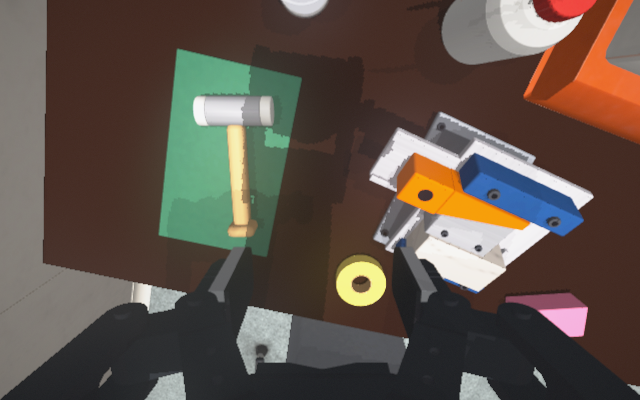

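View pics/sc19.png

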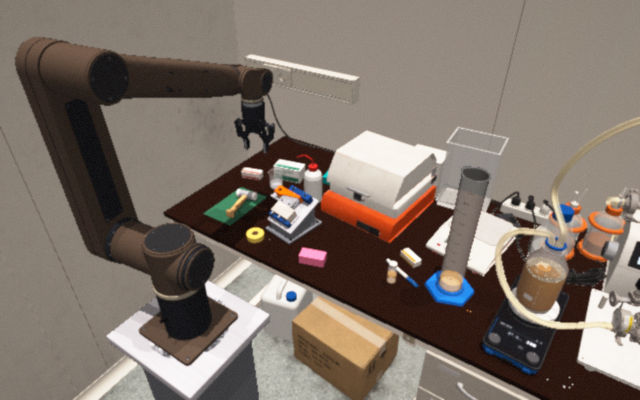

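Run:
```python
from vice import *
p,d,K,T=load('wrist')
c=p[105:300,365:600]; cv2.imwrite('pics/w19c.png',cv2.cvtColor(cv2.resize(c,None,fx=3.4,fy=3,interpolation=cv2.INTER_CUBIC),cv2.COLOR_RGB2BGR))
print(onbed(425.5,195,.032,K,T)+[0,17.5])
for c in [(195,110),(273,110),(242,228)]: print(onz(*c,.018,K,T).round(3))
```

```text
[17.77026394 79.73061367]
[0.536 0.307 0.018]
[0.555 0.229 0.018]
[0.42  0.238 0.018]
```

View pics/w19c.png

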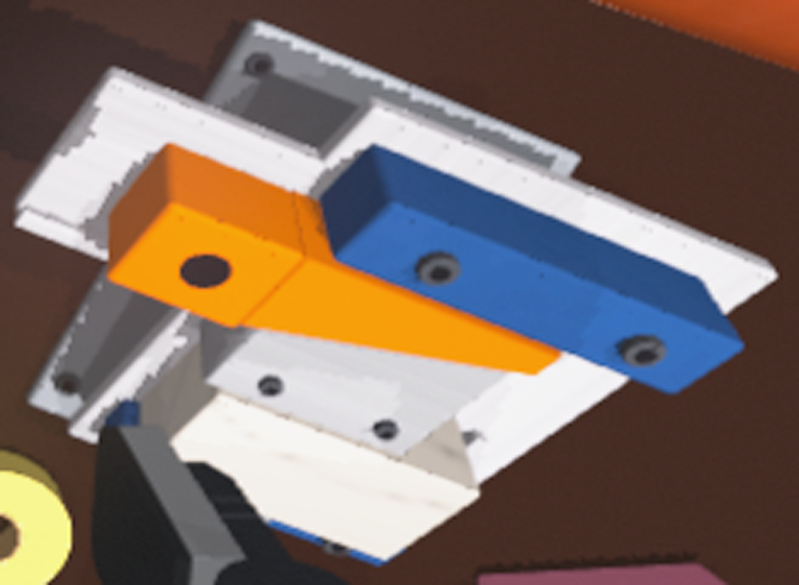

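```bash
python3 -c "
from plant import ctrl
print(ctrl.sign_off(), ctrl.get_state()['time'])"
```

```text
the job is handed in; nothing more can be done
the job is handed in; nothing more can be done
```

The wedge is driven home, the jaw is shut on the core, and the mallet is back on the green mat. I handed the job in at about 21.6 s of the 64 s allowed.

**Starting the wedge:** I set it by hand flat on the sloping bed, straight face up the slope, about 2 cm into the channel. Two readings from the same picture gave 21 mm (tip) and 23 mm (hole). On release it slid down onto the lip, as expected.

**Driving it:** I used only the mallet, in seven taps, drawing it clear each time:

| Tap | Advance |
|---|---|
| 1 | about 13 mm |
| 2 | 10.6 mm |
| 3 | 10 mm |
| 4 | 5 mm |
| 5 | 3 mm |
| 6 and 7 | none |

- The first tap ran somewhat over the centimetre asked.
- The last two taps were held at 14.8 N and 16.3 N. The final one was slightly above the suggested 10 to 15 N.

**Last checks:**
- **Wedge:** its driven end stayed at the same place (y about 80 mm) from before tap 6 until the final picture.
- **Jaw and core:** the final picture shows no gap between them. I judged the tightness from that picture and the stop in advance; I did not test it by pushing the core.
- **Mallet and the rest:** the mallet lies within about 2 mm of where it started. The gripper is open and clear, and no other items look moved.

**Disagreements:**
- The camera put the wedge's final depth at 65 mm against the nominal 63 mm.
- The mallet position and the camera differed by about 4 mm on where the driven end was during the early taps.
- My fit of the vice was about 1.6 mm off across the slope, and its base plate appeared 7 to 9 mm away from where the fit put it. Neither affected the work.

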